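# Null-weigh a jar on a bench balance with the spring lever

### The job

Null-weigh the jar: work the orange spring lever so that the balance's black pointer stands at the red index, and keep it there steadily for at least eight seconds while the reading is taken. Then let the jar side down gently onto its rest, ease the lever back and let go of it. Do not touch the beam, the jar or the counterweight, never let the beam swing fast or bang on its stops, and leave the other things on the bench alone.

Things in the scene. Friction and masses are not known exactly. Their poses are not given: they have to be found in the camera images.
- rocker (a joint): tilt of the balance beam about the stand's horizontal axis, rad: 0 level, positive jar side down; stops at +0.22 (jar side down: the rest, where it starts) and -0.22. The loaded beam is top-heavy and nearly frictionless (bearing damping 0.012 N m s/rad): it falls away from any balance point unless steadily corrected. Torques are given under pointer_tip
- index (a joint): where the red index tab stands on the dial, rad, same zero and sense as rocker: the reading wanted is rocker = index. It stays put, between -0.07 and 0.07
- lever (a joint): turn of the orange spring lever relative to the beam, rad: 0 relaxed (handle arm 0.45 rad above the beam's line), positive as the handle is pressed down; travel -1.0 to 1.6. A spring of 0.25 N m/rad nominal turns the jar side up by 0.25 x lever (N m): softer than the top-heaviness. Lever is counterpoised. Handle height above axis = 150 mm x sin(0.45 + rocker - lever)
- handle (a point): grip point on the lever's handle: orange round bar, 20 mm diameter, 79 mm long, level, parallel to the balance's axis, sticking out towards the robot from the end of the flat orange arm; on its centre line, 35 mm from the free end, 44 mm from the arm, 150 mm from the axis on the counterweight side. Press it or pinch it across, from above; moves in an arc about axis, 90 mm up to 100 mm down
- axis (a point): point on the balance's axis in the lever's plane, 200 mm above the bench, 78 mm from the beam's plane towards the robot. x runs along the axis away from the robot (the handle bar lies along it, on the -x side), y points to the jar side, z up
- stand: fixed blue balance stand: base plate 200 x 260 x 16 mm, two uprights 220 mm high carrying the axis, white dial arc above on the side away from the robot. Origin under the base's centre, beam along its y axis, jar on +y, lever in front (-x); shifted by up to 15 cm and turned up to 0.25 rad from start to start
- jar: green glass jar of plaster with white lid, 82 mm in diameter, 112 mm high, seated in the +y pan; origin under its centre; 0.6 kg nominal. Not to be touched
- counterweight: stepped brass weight, 72 mm in diameter, 72 mm high, seated in the -y pan, origin under its centre; 0.53 kg nominal. Not to be touched
- plaster_jar: loose white jar, 84 mm in diameter, 120 mm high, origin under its centre, standing left of the robot's work. Leave alone
- flask: loose black flask, 70 mm in diameter, 150 mm high, origin under its centre, on the right. Leave alone
- wax_tin: loose red tin, 72 mm in diameter, 30 mm high, origin under its centre, right of the robot's work, nearer the robot than the flask. Leave alone
- index_tab (a point): middle of the red index tab, 190 mm from the axis, just above the dial; z points from the axis to the tab
- pointer_tip (a point): tip of the black pointer, which rises 165 mm from the axis to the dial and is fixed to the aluminium beam (440 mm long, a 112 mm steel pan at each end 220 mm from the axis, 1.2 kg; not to be touched); y to the jar, z up the pointer. Loaded beam, nominal: inertia 0.096 kg m2; gravity torque, jar side down, 0.15 N m (hidden, 0.05 to 0.25) + 0.38 N m/rad x rocker (hidden, 0.36 to 0.40)

How it is judged:
By the outcome, as a careful person would: the job done as asked, in the order asked, and still so for the second after the job is handed in, with the robot touching nothing.
It also fails if it takes over 72 s, if anything falls off the work surface, if the arm or the gripper's body presses on something with over 40 N, if the wrist force passes 120 N, or if a joint passes its speed limit or range.

### The arm

A 6-joint arm with a two-finger parallel gripper is mounted at the origin on the work surface. World frame = base frame: x ahead of the robot, y to its left, z up, the work surface at z = 0. Lengths are in m, angles in rad, forces in N, time in s.
With the tool pointing down it reaches from about 0.375 to 0.9 m from the base axis. Payload 3.1 kg.
Tool frame: the origin (TCP) lies midway between the tips of the shut fingers; the grasp point (between the pads) lies 19 mm behind it; z points along the fingers, x is the direction in which the jaws open and shut, and the axes are right-handed (so a half turn about z gives the same grasp; the last joint's range is limited). The gripper opens to 85 mm and grips with 20 to 120 N. Pads are 22 mm wide; open, the fingers measure 114 mm over their backs; the gripper's body (76 mm by 85 mm) begins 54 mm behind the grasp point. The pads swing forward as they close: fully open they stand 13 mm farther back than shut.
Start: joints at [0.946, 0.527, 1.433, -0, 1.181, -0.178], TCP at [0.27, 0.564, 0.231] pointing down, gripper open.
Joint ranges: [-3.08, 3.08], [-0.75, 2.2], [0.22, 2.44], [-1.43, 4.57], [0, 2.65], [-2.85, 2.85]. Speed limits (rad/s): [2.79, 2.79, 3.14, 3.14, 3.14, 3.14].

### API

Orientations are given as a unit quaternion [w, x, y, z].
In Python, from cell import arm gives the robot as it stands.
- The arm moves only by the tool send_rows, never from a script. Its argument "targets" is a list of rows, each a list of 4 numbers: the shift along the tool's x, y, z in cm, then the turn about the tool's z in degrees. A call has 1 to 8 rows; each row shifts and turns the commanded pose from where the row before left it, along the tool's axes as they then stand; what a row does not reach is not made up. A row lasts 1/8 s, in which the tool goes at most 62.5 mm and 10.7 degrees, less where a joint would pass 70% of its speed; a pose out of reach is approached as far as the arm can. A call with a gripper value outside its range is refused whole. "claw" is the closure in counts, from 0 (fully open) to 255 (shut), set as the call begins (left out, the last holds). The fingers move at their own pace and stop on an object; "squeeze" is the grip in N (left out, the last holds). Time passes only in rows, so rows that do not move let the fingers close. It gives the time, the measured TCP pose, the force and the opening at its end, in the units of the state.
- arm.state(): the state, without advancing time (a new reading comes with each control period).
- arm.camera(name): name is "side" or "top"; returns a dict with "pixels" (384x512x3 uint8, red, green, blue), "z_map" (384x512 float32, m along the optical axis (not along the pixel's ray), 0 where there is no reading), "fovy" (degrees; the focal length in pixels is half the picture's height over the tangent of half this angle, whatever the lens; pixels are square), "cx", "cy" (the principal point, pixels), "rvec" (rotation vector, rad) and "tvec" (3), from world to camera coordinates, as OpenCV has them. Camera axes: x right, y down, z forward; pixel columns grow to the right and rows downward; lengths in m; the calibration is good to about 2 mm. A picture is of the moment at which its call begins.
- arm.sign_off(): hands the job in, once; it reports no verdict.
The state is a dict: "clock": time; "joint_pos": joint angles; "joint_velocities": joint speeds; "effort": joint torques, N m; "eef_pos": TCP position; "tcp_rot": TCP orientation; "wrist_force": force on the tool from outside, world axes, zero at the start; "ft_torque": the same for the moment, N m; "opening": opening from 0.0 (shut) to 1.0 (fully open).
Only numpy, scipy, OpenCV 4.12 (cv2) and the standard library are available. Lean on these libraries where they do the work, as an engineer would, in place of code of your own. Each camera call takes 0.05 s, during which the arm holds its last target.

## Working session

There is one attempt and no reset: what is moved stays moved. The work goes in short steps, Python scripts to look and compute and a tool call to move; the robot and the scene stay as the last step left them, time stands still between calls to the robot, and variables do not carry over. Pictures are saved under pics/ and viewed, and the job is handed in when it is done.

Besides the shell and the picture viewer there is one more tool, called after "Emit:" as name(argument=value, ...) on one line, values as JSON. send_rows: Moves the arm, as the interface text tells. Its arguments: {"type":"object","properties":{"targets":{"type":"array","items":{"type":"array","items":{"type":"number"}}},"claw":{"type":"number"},"squeeze":{"type":"number"}},"required":["targets"]}

```bash
ls; mkdir -p pics; cat > h.py <<'E'
from cell import arm
import numpy as np, cv2
def cam(n,f=None):
    c=arm.camera(n)
    if f: cv2.imwrite('pics/'+f,c['pixels'][:,:,::-1])
    return c
def geo(c):
    h=c['pixels'].shape[0]; f=h/2/np.tan(np.radians(c['fovy'])/2)
    R=cv2.Rodrigues(np.array(c['rvec'],float))[0]; return f,R,np.array(c['tvec'],float)
def p3(c,u,v,z=None):
    f,R,t=geo(c); z=c['z_map'][int(round(v)),int(round(u))] if z is None else z
    return R.T@(np.array([(u-c['cx'])*z/f,(v-c['cy'])*z/f,z])-t)
def proj(c,P):
    f,R,t=geo(c); q=R@np.asarray(P)+t; return np.array([f*q[0]/q[2]+c['cx'],f*q[1]/q[2]+c['cy']])
def ray(c,u,v):
    f,R,t=geo(c); return -R.T@t, R.T@np.array([(u-c['cx'])/f,(v-c['cy'])/f,1])
E
python3 - <<'E'
from h import *
print(arm.state())
for n in('side','top'):
    c=cam(n,n+'0.png'); np.savez(n+'0.npz',**c); f,R,t=geo(c); print(n,f,-R.T@t,R, c['cx'],c['cy'])
E
```

```text
pics
{'clock': 0.0, 'joint_pos': array([ 9.45531550e-01,  5.28479736e-01,  1.43392980e+00, -3.26702065e-05,
        1.18137626e+00, -1.78454257e-01]), 'joint_velocities': array([-2.27629883e-03,  7.03370688e-05, -1.77128627e-03, -1.72183596e-04,
       -4.59727323e-04, -1.23525323e-03]), 'effort': array([ 1.23516151e-03, -4.42357957e+01, -1.78025812e+01, -3.23565309e-04,
        8.31148034e-03, -1.75734721e-05]), 'eef_pos': array([0.26958096, 0.56306635, 0.23031653]), 'tcp_rot': array([ 4.24348404e-04,  8.46191004e-01,  5.32878581e-01, -1.01124594e-03]), 'wrist_force': array([ 0.28846451, -1.02784964, -0.15219386]), 'ft_torque': array([-0.05502904,  0.00790653, -0.04652884]), 'opening': 1.0002776785769825}
side 409.6063004507075 [-0.17745469 -0.8930887   0.88810321] [[ 0.75691841 -0.65350861 -0.00101421]
 [-0.32605999 -0.37630914 -0.86722333]
 [ 0.56635626  0.656748   -0.49791833]] 258.95147354967435 191.33768063309532
top 392.47439205168524 [ 0.41036695 -0.04797013  1.42596226] [[-0.02909648 -0.99946725 -0.01478535]
 [-0.98894383  0.03093555 -0.14502787]
 [ 0.145408    0.01040208 -0.98931709]] 252.11519076507386 193.2064062709065
```

View pics/side0.png

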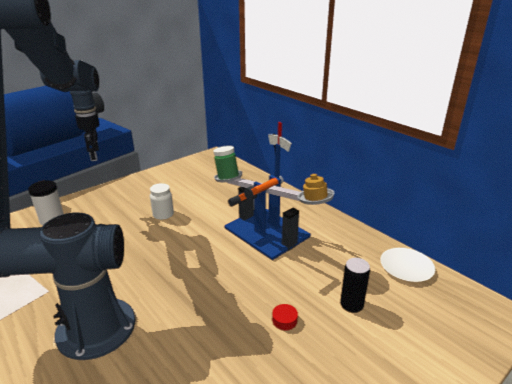

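View pics/top0.png

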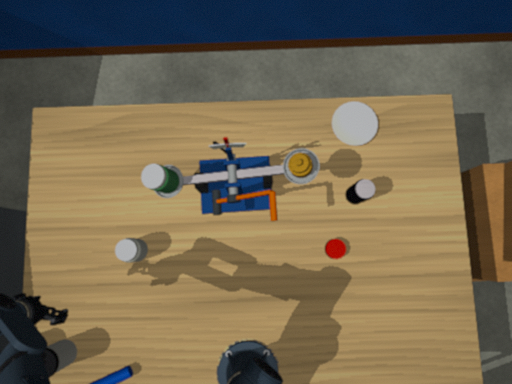

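```bash
python3 - <<'E'
import cv2
a=cv2.imread('pics/side0.png')[110:260,200:350]; cv2.imwrite('pics/s0c.png',cv2.resize(a,None,fx=4,fy=4,interpolation=cv2.INTER_CUBIC))
a=cv2.imread('pics/top0.png')[130:230,135:325]; cv2.imwrite('pics/t0c.png',cv2.resize(a,None,fx=4,fy=4,interpolation=cv2.INTER_CUBIC))
E
```

```text
(no output)
```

View pics/s0c.png

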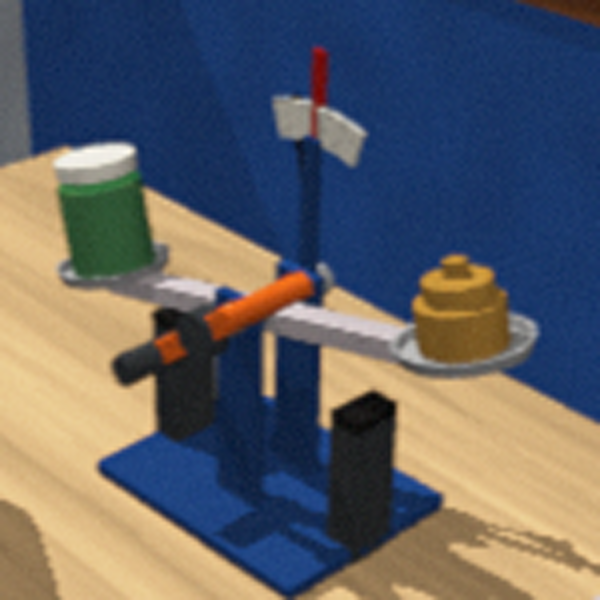

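View pics/t0c.png

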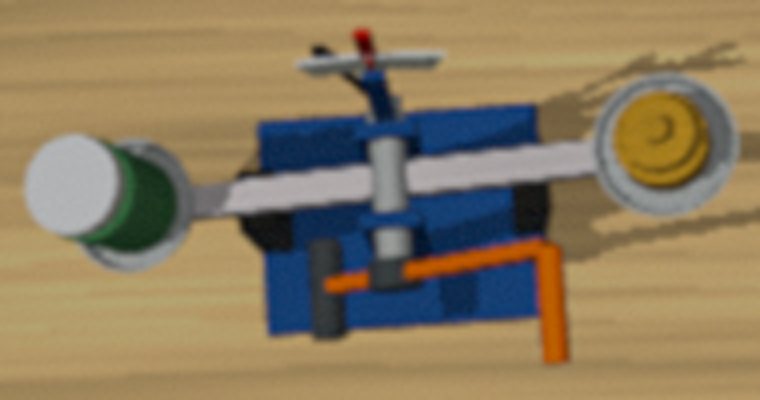

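```bash
python3 - <<'E'
from h import *
t=dict(np.load('top0.npz')); s=dict(np.load('side0.npz'))
def o(u,v,x0=135,y0=130,f=4): return ((u+.5)/f-.5+x0,(v+.5)/f-.5+y0)
for n,u,v in [('handle end',555,350),('handle mid',551,305),('handle root',548,258),('arm',470,260),('hub',390,272),('axle',390,240),('axle2',390,150),('base',300,320),('base',500,310),('base',500,115),('base',280,130),('bench',100,350),('beam L',250,192),('beamR',580,160),('lid',72,185),('cw',658,138),('dial',310,66),('dial',430,60),('tab',362,38)]:
    U,V=o(u,v); print(n,np.round((U,V),1),np.round(p3(t,U,V),4))
# base corners on z=.016
for u,v in [(260,120),(537,107),(268,335)]:
    U,V=o(u,v); C,d=ray(t,U,V); print('corner',np.round(C+d*(.016-C[2])/d[2],4))
# orange cloud
for n,c in(('top',t),('side',s)):
    h=cv2.cvtColor(c['pixels'],cv2.COLOR_RGB2HSV); 
    m=(h[...,0]<13)&(h[...,0]>4)&(h[...,1]>200)&(h[...,2]>100)
    vs,us=np.nonzero(m); P=np.array([p3(c,u,v) for u,v in zip(us,vs)]); ok=(P[:,2]>.1)
    print(n,ok.sum(),P[ok].min(0),P[ok].max(0))
E
```

```text
handle end [273.4 217.1] [ 0.5044 -0.0951  0.3016]
handle mid [272.4 205.9] [ 0.5368 -0.0934  0.3026]
handle root [271.6 194.1] [ 0.5705 -0.0923  0.3061]
arm [252.1 194.6] [ 0.5776 -0.0356  0.259 ]
hub [232.1 197.6] [0.5752 0.0269 0.2239]
axle [232.1 189.6] [0.6019 0.027  0.2129]
axle2 [232.1 167.1] [0.6734 0.0253 0.2151]
base [209.6 209.6] [0.5629 0.1227 0.0117]
base [259.6 207.1] [ 0.5658 -0.0588  0.0176]
base [259.6 158.4] [ 0.7465 -0.0645  0.0145]
base [204.6 162.1] [0.7388 0.1383 0.0154]
bench [159.6 217.1] [ 0.5424  0.3077 -0.0016]
beam L [197.1 177.6] [0.6511 0.1423 0.1742]
beamR [279.6 169.6] [ 0.6576 -0.123   0.2292]
lid [152.6 175.9] [0.6445 0.2648 0.259 ]
cw [299.1 164.1] [ 0.6549 -0.1748  0.3121]
dial [212.1 146.1] [0.7033 0.0711 0.3612]
dial [242.1 144.6] [ 0.7081 -0.0125  0.3494]
tab [225.1 139.1] [0.7073 0.0304 0.4124]
corner [0.7487 0.1566 0.016 ]
corner [ 0.7526 -0.0988  0.016 ]
corner [0.5497 0.1512 0.016 ]
top 29 [ 0.52892422 -0.09146353  0.17781374] [0.58494107 0.06575696 0.30119832]
side 181 [ 0.49181809 -0.10624439  0.15600793] [0.58136881 0.07855215 0.30424462]
```

```bash
python3 - <<'E'
from h import *
t=dict(np.load('top0.npz')); s=dict(np.load('side0.npz'))
a=s['pixels'][115:190,255:310,::-1]; a=cv2.resize(a,None,fx=8,fy=8,interpolation=cv2.INTER_CUBIC)
b=t['pixels'][133:208,205:250,::-1]; b=cv2.resize(b,None,fx=8,fy=8,interpolation=cv2.INTER_CUBIC)
cv2.imwrite('pics/dial0.png',np.hstack([a,b])); print(a.shape,b.shape)
E
```

```text
(600, 440, 3) (600, 360, 3)
```

View pics/dial0.png

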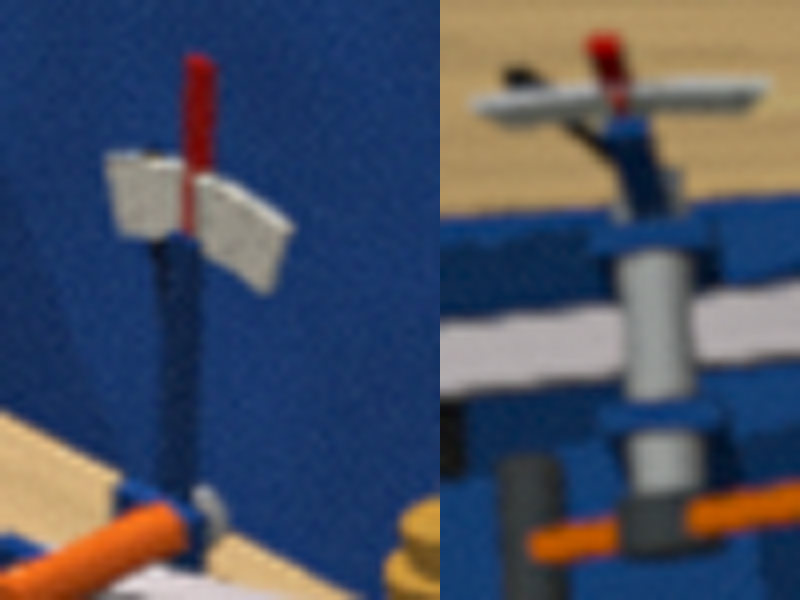

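```bash
python3 - <<'E'
from h import *
t=dict(np.load('top0.npz')); s=dict(np.load('side0.npz'))
def at(c,u,v,z): C,d=ray(c,u,v); return C+d*(z-C[2])/d[2]
# red tab pixels in both
for n,c,b in(('top',t,(133,150,205,250)),('side',s,(118,148,255,310))):
    a=c['pixels'].astype(int); m=(a[...,0]>90)&(a[...,0]>2*a[...,1]+20)&(a[...,0]>2*a[...,2])
    q=np.zeros_like(m); q[b[0]:b[1],b[2]:b[3]]=1; vs,us=np.nonzero(m&q)
    for v in sorted(set(vs)): print(n,v,us[vs==v].mean().round(2),(vs==v).sum(), np.round(p3(c,us[vs==v].mean(),v),4))
print('tip',at(t,214.8,142.2,.361), p3(t,215,142), p3(t,215,143))
print('tab',at(t,225.2,138.3,.41))
print([ (u,v,np.round(p3(t,u,v),3)) for u,v in [(212,142),(213,142),(214,142),(215,141),(214,143),(216,144)]])
E
```

```text
top 138 225.0 3 [0.7104 0.0307 0.4125]
top 139 225.0 3 [0.7076 0.0307 0.4125]
side 122 279.5 2 [ 1.5955  0.9555 -0.0559]
side 123 280.0 3 [0.7094 0.0291 0.4132]
side 124 279.5 2 [0.708  0.0299 0.4098]
side 125 279.5 2 [0.7031 0.0247 0.409 ]
side 126 279.0 3 [0.7047 0.0286 0.404 ]
side 127 279.0 3 [0.707  0.0309 0.3993]
side 128 279.0 3 [0.7055 0.0292 0.3967]
side 129 279.0 3 [0.7055 0.0291 0.3932]
side 130 279.0 3 [0.7044 0.0279 0.3904]
side 131 279.5 2 [0.7044 0.0254 0.3876]
side 132 279.0 3 [0.7045 0.0277 0.3834]
side 133 279.0 3 [0.7046 0.0277 0.3798]
side 134 279.0 3 [0.7079 0.031  0.3744]
side 135 279.5 2 [0.7066 0.0271 0.3724]
tip [0.71444779 0.06347298 0.361     ] [0.71473912 0.06280633 0.36193362] [0.71136705 0.06267043 0.36366371]
tab [0.71027583 0.03034172 0.41      ]
[(212, 142, array([ 0.819,  0.112, -0.002])), (213, 142, array([0.714, 0.068, 0.364])), (214, 142, array([0.715, 0.066, 0.363])), (215, 141, array([0.822, 0.1  , 0.002])), (214, 143, array([0.712, 0.066, 0.361])), (216, 144, array([0.712, 0.061, 0.351]))]
```

```bash
cat > est.py <<'E'
from h import *
YAW=.0245; O=np.array([.651,.0275,0]); cs,sn=np.cos(YAW),np.sin(YAW); RS=np.array([[cs,-sn,0],[sn,cs,0],[0,0,1]])
def cloud(c):
    f,R,t=geo(c); h,w=c['z_map'].shape; u,v=np.meshgrid(np.arange(w),np.arange(h)); z=c['z_map']
    X=np.stack([(u-c['cx'])*z/f,(v-c['cy'])*z/f,z],-1).reshape(-1,3)-t
    return ((X@R-O)@RS).reshape(h,w,3)
def th_top(c):
    P=cloud(c)[100:230,130:340].reshape(-1,3)
    m=(abs(P[:,0])<.009)&(abs(P[:,1])<.15)&(abs(P[:,1])>.02)
    Q=P[m]; 
    s=0;b=.2
    # robust line fit, z near line
    best=None
    for s0 in np.arange(-.24,.25,.02):
        n=(abs(Q[:,2]-.205-s0*-Q[:,1])<.008).sum()
        if best is None or n>best[0]: best=(n,s0)
    s,b=best[1],.205
    for i in range(6):
        k=abs(Q[:,2]-b+s*Q[:,1])<.005
        p=np.polyfit(Q[k,1],Q[k,2],1); s,b=-p[0],p[1]
    return np.arctan(s),b,k.sum()
def cen(c,b,kind):
    a=c['pixels'][b[0]:b[1],b[2]:b[3]].astype(float)
    if kind=='green': w=np.clip((a[...,1]-np.maximum(a[...,0],a[...,2])-8)/25,0,1)
    else: # brass: strongly yellow
        w=np.clip((a[...,0]-a[...,2]-.55*a[...,0])/(.2*a[...,0]+1),0,1)*(a[...,0]>60)
    vv,uu=np.mgrid[b[0]:b[1],b[2]:b[3]]
    return (w*uu).sum()/w.sum(),(w*vv).sum()/w.sum(),w.sum(),w
E
python3 - <<'E'
from est import *
t=dict(np.load('top0.npz')); s=dict(np.load('side0.npz'))
print(th_top(t))
g=cen(s,(125,215,200,245),'green'); b=cen(s,(150,215,285,345),'brass'); print(g[:3],b[:3])
cv2.imwrite('pics/w.png',np.hstack([cv2.resize(g[3]*255,(270,540)),cv2.resize(b[3]*255,(480,520))[:540] if 0 else cv2.resize(b[3]*255,(500,540))]))
for i in range(4):
    t=cam('top'); s=cam('side'); print(th_top(t),cen(s,(125,215,200,245),'green')[:2],cen(s,(150,215,285,345),'brass')[:2])
E
```

```text
(np.float64(0.21993134512081788), np.float64(0.19784437340756028), np.int64(424))
(np.float64(226.16795437821926), np.float64(166.0768947755703), np.float64(434.87999999999994)) (np.float64(314.7754071840171), np.float64(187.9216710054254), np.float64(342.7094053965269))
(np.float64(0.21800322124907182), np.float64(0.1978431255298166), np.int64(428)) (np.float64(226.18672541999445), np.float64(166.05370421371524)) (np.float64(314.81710883243886), np.float64(187.96397916848946))
(np.float64(0.2199382198332383), np.float64(0.19785980841394957), np.int64(430)) (np.float64(226.1997248968363), np.float64(166.08583218707017)) (np.float64(314.839955844963), np.float64(187.9747139670287))
(np.float64(0.21901426970141394), np.float64(0.1978268636968824), np.int64(431)) (np.float64(226.1678006620081), np.float64(166.0434902537698)) (np.float64(314.7930741055582), np.float64(187.91666415921793))
(np.float64(0.21763808468419102), np.float64(0.19784030348110368), np.int64(429)) (np.float64(226.18386474317742), np.float64(166.06707709271342)) (np.float64(314.79494911709907), np.float64(187.9469898743047))[ WARN:0@0.042] global loadsave.cpp:1063 imwrite_ Unsupported depth image for selected encoder is fallbacked to CV_8U.
```

View pics/w.png

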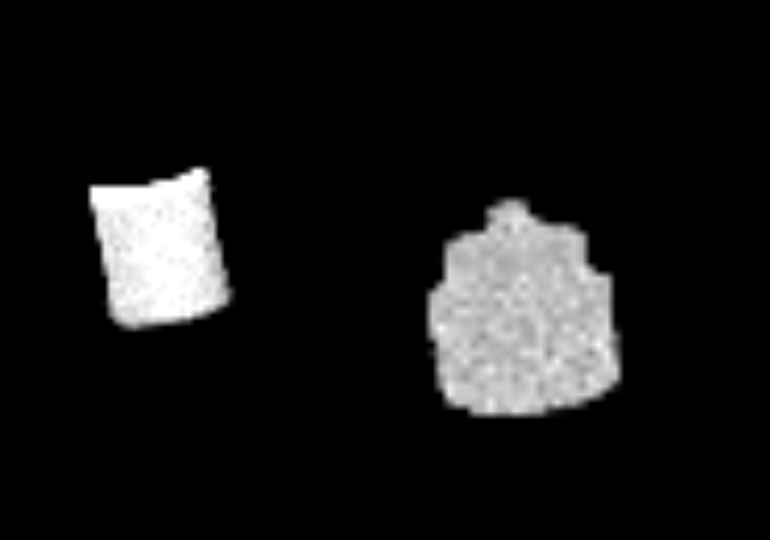

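Emit:
send_rows(targets=[[0, 0, -6, -9], [0, 0, -6, -9], [0, 0, -5, -9], [0, 0, 0, 0]], claw=255, squeeze=30)

```text
clock: 1.0
eef_pos: [0.2712, 0.5655, 0.4073]
tcp_rot: [-0.001, 0.698, 0.716, 0.006]
wrist_force: [1.2, -0.3, 0.6]
opening: 0.139
```

```bash
cat >> h.py <<'E'
from scipy.spatial.transform import Rotation as Ro
def tr(s=None):
    s=s or arm.state(); q=np.array(s['tcp_rot']); return Ro.from_quat(q[[1,2,3,0]]).as_matrix()
def to_tool(dw,s=None): return tr(s).T@np.asarray(dw)*100
E
python3 - <<'E'
from h import *
s=arm.state(); print(s['clock'],s['eef_pos'],tr(s).round(3),s['opening'])
print(to_tool(np.array([.527,-.092,.40])-s['eef_pos'],s))
E
```

```text
1.0 [0.27118499 0.56547866 0.40730248] [[-0.025  1.     0.007]
 [ 1.     0.025  0.01 ]
 [ 0.01   0.007 -1.   ]] 0.13931569990536613
[-66.3684664   23.93498344   0.26753034]
```

Emit:
send_rows(targets=[[-5.5, 2, 0, 0], [-5.5, 2, 0, 0], [-5.5, 2, 0, 0], [-5.5, 2, 0, 0], [-5.5, 2, 0, 0], [-5.5, 2, 0, 0], [-5.5, 2, 0, 0], [-5.5, 2, 0, 0]])

```text
clock: 2.0
eef_pos: [0.4405, 0.1259, 0.4003]
tcp_rot: [-0.001, 0.699, 0.715, -0.001]
wrist_force: [0.4, -0.6, 0.2]
opening: -0.002
```

Emit:
send_rows(targets=[[-5.5, 2, 0, 0], [-5.5, 2, 0, 0], [-5.5, 2, 0, 0], [-5.7, 2, 0, 0], [0, 0, 0, 0], [0, 0, 0, 0]])

```text
clock: 2.75
eef_pos: [0.5253, -0.0918, 0.4001]
tcp_rot: [-0.002, 0.699, 0.715, -0.0]
wrist_force: [-0.2, -0.2, 0.4]
opening: 0.005
```

```bash
python3 - <<'E'
from est import *
s=arm.state(); print(s['clock'],s['eef_pos'],tr(s).round(3),s['opening'])
t=cam('top'); d=cam('side')
print(th_top(t),cen(d,(125,215,200,245),'green')[:3],cen(d,(150,235,285,345),'brass')[:3])
a=t['pixels'][100:290,110:350,::-1]; b=d['pixels'][60:270,180:370,::-1]
cv2.imwrite('pics/v1.png',np.hstack([cv2.resize(a,(480,420)),cv2.resize(b,(320,420))]))
E
```

```text
2.75 [ 0.52528142 -0.09180786  0.40010294] [[-0.023  1.    -0.003]
 [ 1.     0.023  0.002]
 [ 0.002 -0.003 -1.   ]] 0.004607351410217275
(np.float64(0.21954411952045239), np.float64(0.19766211561257016), np.int64(279)) (np.float64(226.1859131859132), np.float64(166.0765310765311), np.float64(439.56)) (np.float64(314.8123849175703), np.float64(187.91742665338631), np.float64(341.9508146001002))
```

View pics/v1.png

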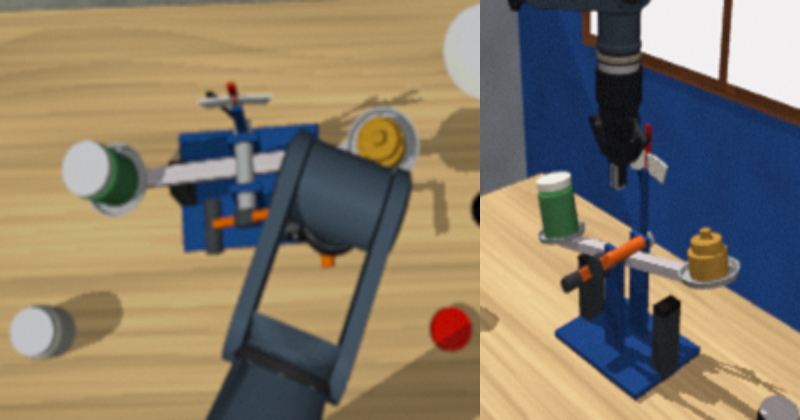

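Emit:
send_rows(targets=[[0, 0, 3, 0], [0, 0, 3, 0], [0, 0, 2.2, 0], [0, 0, 0.9, 0], [0, 0, 0.4, 0], [0, 0, 0.3, 0], [-0.3, 0, 0.5, 0], [-0.3, 0, 0.5, 0]])

```text
clock: 3.85
eef_pos: [0.5266, -0.0988, 0.2935]
tcp_rot: [0.001, 0.698, 0.716, 0.0]
wrist_force: [-0.7, -0.7, -0.1]
opening: 0.001
```

```bash
python3 - <<'E'
from est import *
s=arm.state(); print(s['clock'],s['eef_pos'],s['wrist_force'])
d=cam('side')
print(cen(d,(125,215,200,245),'green')[:3],cen(d,(150,235,285,345),'brass')[:3])
b=d['pixels'][120:240,200:350,::-1]
cv2.imwrite('pics/v2.png',cv2.resize(b,None,fx=5,fy=5,interpolation=cv2.INTER_CUBIC))
E
```

```text
3.85 [ 0.52658482 -0.09876563  0.2935278 ] [-0.73247212 -0.74623791 -0.07724532]
(np.float64(226.1731908780751), np.float64(166.10962470820616), np.float64(445.52)) (np.float64(314.8058714872832), np.float64(187.9004907392099), np.float64(338.73830181697525))
```

View pics/v2.png

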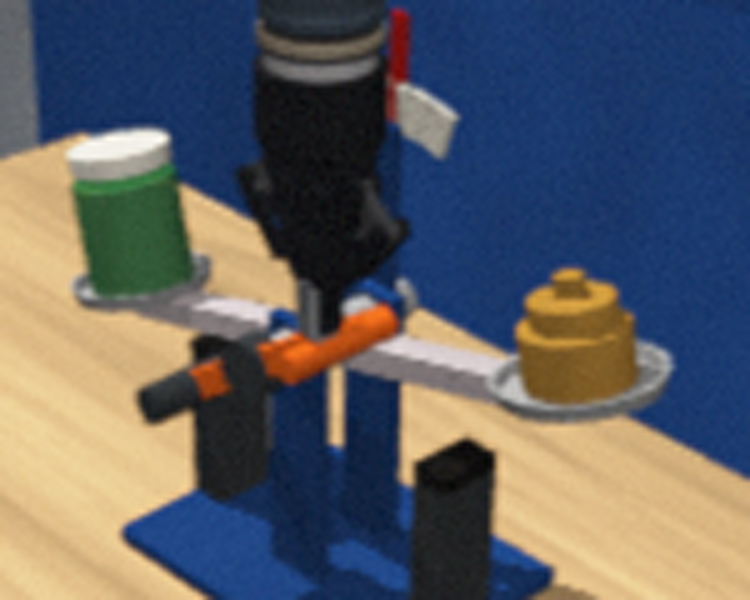

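Emit:
send_rows(targets=[[-0.6, 0, 0.9, 0], [-0.5, 0, 0.9, 0], [-0.4, 0, 0.9, 0], [-0.4, 0, 0.9, 0], [-0.3, 0, 0.9, 0], [-0.2, 0, 0.9, 0]])

```text
clock: 4.65
eef_pos: [0.5269, -0.1225, 0.2387]
tcp_rot: [0.0, 0.698, 0.716, -0.0]
wrist_force: [-0.2, -1.1, 0.8]
opening: 0.004
```

Emit:
send_rows(targets=[[-0.05, 0, 0.35, 0], [-0.05, 0, 0.35, 0], [-0.05, 0, 0.35, 0], [-0.05, 0, 0.35, 0]])

```text
clock: 5.25
eef_pos: [0.527, -0.1244, 0.2252]
tcp_rot: [0.0, 0.698, 0.716, 0.0]
wrist_force: [0.1, -0.7, 1.0]
opening: 0.001
```

```bash
python3 press.py
```

```text
t 5.25 tip [ 0.527  -0.1244  0.2252] alpha 0.1017 ytarget -0.1247 F [ 0.1 -0.7  1. ]
th [2.197000e-01 4.090000e-02 4.484800e+02 3.387314e+02]
```

Emit:
send_rows(targets=[[0, 0, 0.25, 0], [-0.05, 0, 0.25, 0], [0, 0, 0.25, 0], [0, 0, 0.25, 0]])

```text
clock: 5.8
eef_pos: [0.5271, -0.1249, 0.2152]
tcp_rot: [0.0, 0.698, 0.716, 0.0]
wrist_force: [0.4, -0.5, 1.4]
opening: -0.002
```

```bash
python3 press.py
```

```text
t 5.8 tip [ 0.5271 -0.1249  0.2152] alpha 0.0347 ytarget -0.1254 F [ 0.4 -0.5  1.4]
th [2.200000e-01 5.090000e-02 4.476400e+02 3.410654e+02]
```

Emit:
send_rows(targets=[[0, 0, 0.25, 0], [0, 0, 0.25, 0], [0, 0, 0.25, 0], [0, 0, 0.25, 0]])

```text
clock: 6.35
eef_pos: [0.5269, -0.1248, 0.2052]
tcp_rot: [0.0, 0.698, 0.716, 0.0]
wrist_force: [0.5, -1.0, 0.9]
opening: 0.0
```

```bash
python3 press.py
```

```text
t 6.35 tip [ 0.5269 -0.1248  0.2052] alpha -0.0323 ytarget -0.1254 F [ 0.5 -1.   0.9]
th [2.201000e-01 2.640000e-02 4.488000e+02 3.388025e+02]
```

Emit:
send_rows(targets=[[0, 0, 0.25, 0], [0, 0, 0.25, 0], [0, 0, 0.25, 0], [0, 0, 0.25, 0]])

```text
clock: 6.9
eef_pos: [0.5269, -0.1247, 0.1951]
tcp_rot: [-0.0, 0.698, 0.716, 0.0]
wrist_force: [-0.4, -0.1, 1.1]
opening: 0.001
```

```bash
python3 press.py
```

```text
t 6.9 tip [ 0.5269 -0.1247  0.1951] alpha -0.0993 ytarget -0.1248 F [-0.4 -0.1  1.1]
th [2.19800e-01 7.24000e-02 4.50800e+02 3.40268e+02]
```

Emit:
send_rows(targets=[[0, 0, 0.25, 0], [0, 0, 0.25, 0], [0.05, 0, 0.25, 0], [0, 0, 0.25, 0]])

```text
clock: 7.45
eef_pos: [0.5268, -0.1241, 0.1851]
tcp_rot: [-0.0, 0.698, 0.716, 0.0]
wrist_force: [-0.4, -0.2, 1.2]
opening: -0.005
```

```bash
python3 press.py
```

```text
t 7.45 tip [ 0.5268 -0.1241  0.1851] alpha -0.1666 ytarget -0.1234 F [-0.4 -0.2  1.2]
th [2.199000e-01 3.270000e-02 4.493600e+02 3.398521e+02]
```

Emit:
send_rows(targets=[[0.05, 0, 0.25, 0], [0, 0, 0.25, 0], [0.05, 0, 0.25, 0], [0.05, 0, 0.25, 0]])

```text
clock: 8.0
eef_pos: [0.5268, -0.1227, 0.1751]
tcp_rot: [-0.0, 0.698, 0.716, -0.0]
wrist_force: [-0.2, 0.2, 2.5]
opening: -0.004
```

```bash
python3 press.py
```

```text
t 8.0 tip [ 0.5268 -0.1227  0.1751] alpha -0.2347 ytarget -0.1214 F [-0.2  0.2  2.5]
th [2.082000e-01 7.930000e-02 4.503200e+02 3.389835e+02]
```

Emit:
send_rows(targets=[[0, 0, -1.0, 0], [0, 0, -0.8, 0], [-0.1, 0, -0.25, 0], [0, 0, 0, 0]])

```text
clock: 8.55
eef_pos: [0.5274, -0.1238, 0.1964]
tcp_rot: [0.001, 0.698, 0.716, 0.0]
wrist_force: [0.3, 1.0, 1.9]
opening: -0.002
```

```bash
python3 ctl.py="" 2>/dev/null; python3 ctl.py=-1 2>/dev/null; python3 ctl.py -1.0,-.8,-.25,0 4
```

```text
t 8.55 meas 0.1762 res 0.23 wg 444 wb 340 inn 0.0160 zerr 1.0mm th 0.1760 om -0.0368 d 0.1215 ref 0.1688 tip [ 0.5274 -0.1238  0.1964] ytgt -0.1249 F [0.3 1.  1.9]
plan dz [1.0, 0.65, -0.15, -0.35] -> th [ 0.154 -0.073] z 0.1846 ytgt -0.1233
```

Emit:
send_rows(targets=[[0, 0, 0.8, 0], [0, 0, 0.5, 0], [0, 0, 0, 0], [0, 0, -0.2, 0]])

```text
clock: 9.1
eef_pos: [0.5265, -0.1239, 0.1845]
tcp_rot: [-0.001, 0.698, 0.716, -0.0]
wrist_force: [-0.3, -0.8, 1.4]
opening: -0.003
```

```bash
TOP=1 python3 ctl.py .8,.5,0,-.2 4
```

```text
top [1.540e-01 1.978e-01 4.240e+02]
t 9.10 meas 0.1590 res 0.30 wg 447 wb 340 inn 0.0015 zerr -0.1mm th 0.1590 om -0.0529 d 0.1253 ref 0.1299 tip [ 0.5265 -0.1239  0.1845] ytgt -0.1233 F [-0.3 -0.8  1.4]
plan dz [-0.1, -0.3, -0.3, -0.25] -> th [ 0.113  -0.0893] z 0.1945 ytgt -0.1247
```

Emit:
send_rows(targets=[[0, 0, -0.1, 0], [0, 0, -0.3, 0], [0, 0, -0.3, 0], [0, 0, -0.25, 0]])

```text
clock: 9.7
eef_pos: [0.5271, -0.1239, 0.1947]
tcp_rot: [0.0, 0.698, 0.716, 0.0]
wrist_force: [0.0, -0.7, 1.1]
opening: 0.001
```

```bash
python3 ctl.py=-1 2>/dev/null; python3 ctl.py -.1,-.3,-.3,-.25 4
```

```text
t 9.70 meas 0.1154 res 0.40 wg 443 wb 341 inn 0.0019 zerr 0.8mm th 0.1154 om -0.0814 d 0.1278 ref 0.0903 tip [ 0.5271 -0.1239  0.1947] ytgt -0.1247 F [ 0.  -0.7  1.1]
plan dz [0.0, -0.1, -0.15, -0.1] -> th [ 0.0736 -0.0699] z 0.1984 ytgt -0.1251
```

Emit:
send_rows(targets=[[0, 0, 0, 0], [0, 0, -0.1, 0], [0, 0, -0.15, 0], [0, 0, -0.1, 0]])

```text
clock: 10.25
eef_pos: [0.527, -0.1238, 0.1979]
tcp_rot: [0.0, 0.698, 0.716, 0.0]
wrist_force: [0.1, -0.4, 0.9]
opening: -0.002
```

```bash
TOP=1 python3 ctl.py 0,-.1,-.15,-.1 4
```

```text
top [7.500e-02 1.979e-01 4.350e+02]
t 10.25 meas 0.0807 res 0.44 wg 439 wb 343 inn 0.0073 zerr -0.3mm th 0.0806 om -0.0540 d 0.1357 ref 0.0591 tip [ 0.527  -0.1238  0.1979] ytgt -0.1250 F [ 0.1 -0.4  0.9]
plan dz [0.3, -0.1, -0.15, -0.15] -> th [ 0.05  -0.052] z 0.199 ytgt -0.1251
```

Emit:
send_rows(targets=[[0, 0, 0.3, 0], [0, 0, -0.1, 0], [0, 0, -0.15, 0], [0, 0, -0.15, 0]])

```text
clock: 10.85
eef_pos: [0.5267, -0.1237, 0.1989]
tcp_rot: [-0.0, 0.698, 0.716, -0.0]
wrist_force: [-0.5, -0.1, 0.7]
opening: -0.002
```

```bash
python3 ctl.py .3,-.1,-.15,-.15 4
```

```text
t 10.85 meas 0.0498 res 0.57 wg 433 wb 341 inn -0.0004 zerr 0.2mm th 0.0498 om -0.0518 d 0.1353 ref 0.0333 tip [ 0.5267 -0.1237  0.1989] ytgt -0.1251 F [-0.5 -0.1  0.7]
plan dz [-0.2, -0.1, -0.05, 0.0] -> th [ 0.026  -0.0309] z 0.2026 ytgt -0.1253
```

Emit:
send_rows(targets=[[0, 0, -0.2, 0], [0, 0, -0.1, 0], [0, 0, -0.05, 0], [0, 0, 0, 0]])

```text
clock: 11.4
eef_pos: [0.5267, -0.1237, 0.2023]
tcp_rot: [-0.0, 0.698, 0.716, -0.0]
wrist_force: [-0.7, -0.3, 1.4]
opening: -0.002
```

```bash
sed -i "s/    c=cam('side'); m/    c=cam('side'); np.savez('sidelast.npz',**c); m/" ctl.py; TOP=1 python3 ctl.py -.2,-.1,-.05,0 4; python3 - <<'E'
from h import *
t=dict(np.load('toplast.npz')); s=dict(np.load('sidelast.npz'))
a=s['pixels'][110:240,200:350,::-1]; a=cv2.resize(a,None,fx=3,fy=3,interpolation=cv2.INTER_CUBIC)
b=t['pixels'][133:182,205:250,::-1]; b=cv2.resize(b,None,fx=7.7,fy=7.96,interpolation=cv2.INTER_CUBIC)
cv2.imwrite('pics/d1.png',np.hstack([a,b[:390]]) if b.shape[0]>=390 else np.hstack([a,cv2.resize(b,(346,390))]))
E
```

```text
top [1.810e-02 1.982e-01 4.360e+02]
t 11.40 meas 0.0263 res 0.62 wg 435 wb 343 inn 0.0004 zerr -0.3mm th 0.0262 om -0.0310 d 0.1356 ref 0.0183 tip [ 0.5267 -0.1237  0.2023] ytgt -0.1253 F [-0.7 -0.3  1.4]
plan dz [-0.05, 0.0, 0.0, 0.0] -> th [ 0.0141 -0.0101] z 0.2027 ytgt -0.1253
```

View pics/d1.png

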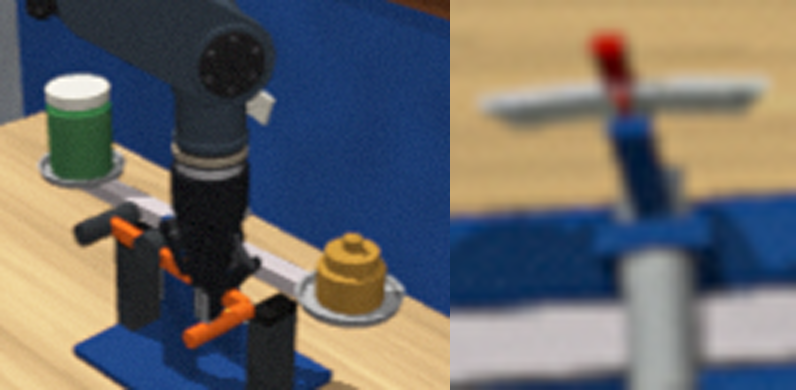

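```bash
python3 - <<'E'
from est import *
t=dict(np.load('top0.npz')); t2=dict(np.load('toplast.npz'))
def at(c,u,v,z): C,d=ray(c,u,v); return (C+d*(z-C[2])/d[2]-O)@RS
for n,c in(('t0',t),('tl',t2)):
    a=c['pixels'].astype(float); P=cloud(c)
    for v in range(136,149):
        r=a[v,218:234]; w=np.clip(r[:,0]-1.3*np.maximum(r[:,1],r[:,2])-15,0,None)
        if w.sum()>40:
            u=(w*np.arange(218,234)).sum()/w.sum(); uu=int(round(u)); Q=np.median(P[v,uu-1:uu+2],0)
            print(n,'red',v,round(u,2),int(w.sum()),at(c,u,v,Q[2]).round(4))
a=t['pixels'].astype(int).sum(2); print(a[139:147,208:224]); print((cloud(t)[139:147,208:224,2]*1000).astype(int))
print((t2['pixels'].astype(int).sum(2))[138:147,216:234]);print((cloud(t2)[138:147,216:234,2]*1000).astype(int))
E
```

```text
t0 red 137 225.02 153 [ 0.1866  0.0306 -0.0016]
t0 red 138 224.93 375 [0.0594 0.0019 0.4126]
t0 red 139 225.03 344 [0.0563 0.0017 0.4138]
t0 red 140 225.43 163 [0.056  0.0013 0.4053]
t0 red 141 225.86 106 [0.0553 0.0008 0.3979]
t0 red 142 226.02 90 [0.055  0.0011 0.3891]
t0 red 145 226.76 43 [0.0546 0.0013 0.3601]
tl red 137 225.06 180 [0.1845 0.0299 0.0054]
tl red 138 224.94 432 [0.0593 0.0018 0.4131]
tl red 139 225.03 393 [0.0569 0.0018 0.4118]
tl red 140 225.44 192 [0.0561 0.0013 0.405 ]
tl red 141 225.83 128 [0.0553 0.0009 0.398 ]
tl red 142 226.11 100 [0.0553 0.0009 0.3882]
tl red 145 226.74 52 [0.0555 0.0016 0.3567]
[[399 402 399 410 403 402 406 401 408 402 400 400 399 397 364 277]
 [400 400 401 404 395 375 371 363 386 398 402 407 398 395 382 295]
 [404 404 405 403 357 283 247 252 306 371 404 408 414 414 409 340]
 [419 420 423 408 335 177  93  98 176 281 362 405 431 435 437 398]
 [433 434 438 435 369 237 156 169 204 260 344 425 475 477 489 467]
 [445 459 463 474 454 398 360 367 378 379 409 441 486 486 476 466]
 [458 480 477 478 487 467 450 448 428 404 396 380 380 370 339 328]
 
[... 1579 characters left out ...]
6  394   -1
     2    2    0   -4]
 [  -4   -1    0   -1   -2    3    0    2  407  404  405  404  396    0
    -3    0 1425   -5]
 [   0    0    0    2    2    3    0    3  401  398  397  397  398   -1
     3    0   -1    0]
 [  -3    0    1   -3   -4   -4    0   -3  386  386  392  388  386    1
    -1   -1   -6   -3]
 [  -3    0   -7   -1    0   -2    0   -2   -5  373  376  380  376  366
   363  366  364  364]
 [   0  364  363  369  365  369  360  364  364  369  365  365  363  369
   364  363  365  365]
 [ 365  363  366  361  364  366  365  364  365  361  356  362  355  351
   356  358  357  355]
 [ 357  354  357  353  356  354  351  352  352  354  351  356  353  345
   351  345  347  345]]
```

```bash
python3 - <<'E'
import re,json
s=open('ctl.py').read()
s=s.replace("m,res,wg,wb=th_side(c)","m,res,wg,wb=th_side(c); m=1.03*m-.0066",1)
s=s.replace("np.savez('toplast.npz',**ct)","np.savez('top_%.2f.npz'%t,**ct)")
open('ctl.py','w').write(s)
K=json.load(open('kf.json')); x=K['x']; th=1.03*x[0]-.0066; x[2]+=1.354*(x[0]-th); x[0]=th; x[1]*=1.03
K['ref']=dict(t0=K['t'],T=2.0,p0=th,v0=x[1],p1=.0095); json.dump(K,open('kf.json','w')); print(K['x'],K['t'])
from ctl import *
print(plan(np.array(x),K['t'],K['z'],4,K['ref']))
E
```

```text
[0.017423293633253255, -0.028081547852476612, 0.1436342945876649] 11.5
([0.1, -0.1, -0.1, -0.05], array([ 0.00653714, -0.01372833,  0.14363429]), 0.20371776443047357)
```

Emit:
send_rows(targets=[[0, 0, -0.1, 0], [0, 0, -0.1, 0], [0, 0, 0, 0], [0, 0, 0, 0]])

```text
clock: 12.0
eef_pos: [0.527, -0.1238, 0.2044]
tcp_rot: [0.0, 0.698, 0.716, 0.0]
wrist_force: [-0.6, 0.9, 0.7]
opening: -0.001
```

```bash
TOP=1 python3 ctl.py -.1,-.1,0,0 4
```

```text
top [7.300e-03 1.978e-01 4.300e+02]
t 12.00 meas 0.0067 res 0.62 wg 431 wb 342 inn -0.0026 zerr 0.1mm th 0.0068 om -0.0074 d 0.1419 ref 0.0062 tip [ 0.527  -0.1238  0.2044] ytgt -0.1254 F [-0.6  0.9  0.7]
plan dz [0.15, 0.05, 0.05, 0.05] -> th [0.0089 0.009 ] z 0.2013 ytgt -0.1252
```

Emit:
send_rows(targets=[[0, 0, 0.15, 0], [0, 0, 0.05, 0], [0, 0, 0.05, 0], [0, 0, 0.05, 0]])

```text
clock: 12.6
eef_pos: [0.527, -0.1239, 0.2013]
tcp_rot: [0.0, 0.698, 0.716, 0.0]
wrist_force: [-0.3, -0.6, 1.0]
opening: -0.002
```

```bash
TOP=1 python3 ctl.py .15,.05,.05,.05 4
```

```text
top [9.30e-03 1.98e-01 4.35e+02]
t 12.60 meas 0.0085 res 0.64 wg 429 wb 342 inn -0.0003 zerr -0.2mm th 0.0085 om 0.0077 d 0.1418 ref 0.0053 tip [ 0.527  -0.1239  0.2013] ytgt -0.1252 F [-0.3 -0.6  1. ]
plan dz [0.05, 0.05, 0.05, 0.05] -> th [0.0125 0.0024] z 0.1993 ytgt -0.1251
```

```bash
cat > setref.py <<'E'
import json,sys
from ctl import *
K=json.load(open('kf.json')); K['ref']=dict(t0=K['t']-.1,T=.01,p0=0,v0=0,p1=float(sys.argv[1])); json.dump(K,open('kf.json','w'))
r,x,z=plan(np.array(K['x']),K['t'],K['z'],4,K['ref']); print(r,x,z)
E
python3 setref.py .0095
```

```text
[0.15, 0.0, 0.0, -0.05] [ 0.01149979 -0.00018227  0.14175984] 0.20029905633904074
```

Emit:
send_rows(targets=[[0, 0, 0.15, 0], [0, 0, 0, 0], [0, 0, 0, 0], [0, 0, -0.05, 0]])

```text
clock: 13.2
eef_pos: [0.527, -0.1238, 0.2004]
tcp_rot: [0.0, 0.698, 0.716, 0.0]
wrist_force: [0.0, 0.2, 0.8]
opening: -0.005
```

```bash
TOP=1 python3 ctl.py .15,0,0,-.05 4; python3 - <<'E'
from est import *
import glob
t=dict(np.load('top0.npz'))['pixels'].astype(int)
fs=sorted(glob.glob('top_*.npz')); L=np.mean([np.load(f)['pixels'].astype(float) for f in fs],0); print(fs)
c0=t[133:153,212:240]; c1=L[133:153,212:240]
cv2.imwrite('pics/cmp1.png',np.hstack([cv2.resize(x[:,:,::-1].astype(np.uint8),None,fx=13,fy=20,interpolation=cv2.INTER_CUBIC) for x in(c0,c1)]))
print((L.sum(2)-t.sum(2))[138:150,218:234].astype(int))
E
```

```text
top [6.200e-03 1.982e-01 4.340e+02]
t 13.20 meas 0.0058 res 0.61 wg 429 wb 339 inn -0.0058 zerr 0.2mm th 0.0060 om -0.0118 d 0.1384 ref 0.0095 tip [ 0.527  -0.1238  0.2004] ytgt -0.1252 F [0.  0.2 0.8]
plan dz [-0.45, 0.0, 0.05, 0.1] -> th [0.0014 0.004 ] z 0.2034 ytgt -0.1254
['top_12.00.npz', 'top_12.60.npz', 'top_13.20.npz']
[[ 52  53  53  55  46  45  28  22  26  41  53  64  56  57  54  53]
 [ 54  53  54  51  50  39  21  18  21  19  38  50  56  52  51  49]
 [ 49  48  56  61  45  43  16  11  15   3  21  40  51  46  58  58]
 [ 54  53  46  53  47  44  28  23   9   4  11  38  53  51  54  58]
 [121  81  59  59  58  55  37  26  21   2  14  32  54  56  57  65]
 [186 111  66  69  61  61  48  38  35  24  27  38  54  54  57  58]
 [140 105  67  63  61  59  53  37  38  32  28  41  52  49  50  49]
 [ 63  57  50  38  43  43  49  34  33  28  36  31  36  37  37  37]
 [ 34  38  34  37  38  34  29  29  28  28  25  29  29  37  42  31]
 [ 33  52  77  90  94  73  37  29  32  24  29  29  29  29  44  50]
 [ 46  84 156 226 240 170  95  45  28  21  30  35  29  40  51  50]
 [ 50  72 150 253 337 303 204  95  31  10  33  19  24  37  52  57]]
```

View pics/cmp1.png

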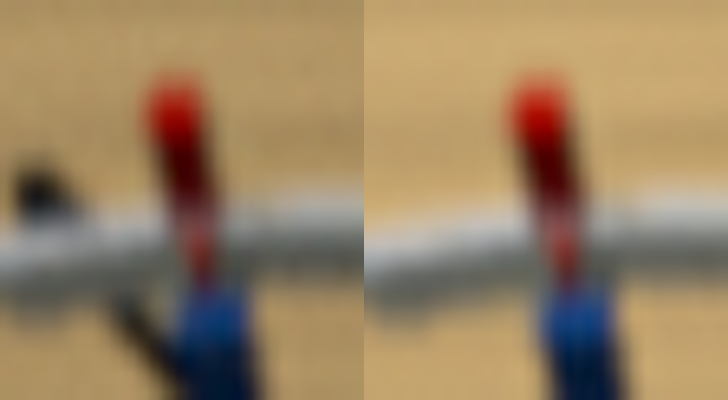

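```bash
python3 - <<'E'
from est import *
import glob
c=dict(np.load('top0.npz')); L=np.mean([np.load(f)['pixels'].astype(float) for f in ['top0.npz']+sorted(glob.glob('top_*.npz'))],0)
def at(u,v,z): C,d=ray(c,u,v); return (C+d*(z-C[2])/d[2]-O)@RS
for n,I in(('t0',c['pixels'].astype(float)),('avg',L)):
  for v in list(range(165,170))+list(range(186,195)):
    r=I[v,222:243,0]  # red channel: blue stand ~0, silver high
    lo=np.median(np.r_[r[:3],r[-3:]]); hi=r[8:13].max()
    m=(lo+hi)/2; k=np.where(r>m)[0]
    if len(k)<4: continue
    i=k[0]; j=k[-1]
    if i==0 or j==len(r)-1: continue
    e1=i-1+(m-r[i-1])/(r[i]-r[i-1]); e2=j+(r[j]-m)/(r[j]-r[j+1]); u=222+(e1+e2)/2
    print(n,v,round(u,2),round(e2-e1,2),at(u,v,.205).round(4))
E
```

```text
t0 165 231.12 7.34 [0.0316 0.0007 0.205 ]
t0 166 231.0 8.08 [0.0283 0.0012 0.205 ]
t0 167 230.96 8.25 [0.0251 0.0015 0.205 ]
t0 168 231.01 7.74 [0.0219 0.0015 0.205 ]
t0 186 232.67 7.1 [-0.0363 -0.0011  0.205 ]
t0 187 232.47 7.8 [-0.0395 -0.0003  0.205 ]
t0 188 232.41 8.0 [-0.0427  0.      0.205 ]
t0 189 232.46 8.04 [-0.0459  0.      0.205 ]
t0 190 232.52 8.0 [-0.0491 -0.      0.205 ]
t0 191 232.59 7.94 [-5.23e-02 -1.00e-04  2.05e-01]
t0 192 232.63 7.97 [-5.54e-02 -1.00e-04  2.05e-01]
t0 193 232.51 7.65 [-0.0586  0.0005  0.205 ]
avg 165 231.12 7.44 [0.0316 0.0007 0.205 ]
avg 166 231.0 8.16 [0.0283 0.0012 0.205 ]
avg 167 231.0 8.32 [0.0251 0.0014 0.205 ]
avg 168 231.06 8.15 [0.0219 0.0013 0.205 ]
avg 169 231.12 7.47 [0.0186 0.0013 0.205 ]
avg 186 232.64 7.09 [-0.0363 -0.001   0.205 ]
avg 187 232.47 7.79 [-0.0395 -0.0003  0.205 ]
avg 188 232.41 8.03 [-0.0427  0.      0.205 ]
avg 189 232.46 8.13 [-0.0459  0.      0.205 ]
avg 190 232.52 8.05 [-0.0491 -0.      0.205 ]
avg 191 232.61 8.03 [-5.23e-02 -2.00e-04  2.05e-01]
avg 192 232.63 8.02 [-5.54e-02 -1.00e-04  2.05e-01]
avg 193 232.56 7.88 [-0.0586  0.0003  0.205 ]
avg 194 232.25 7.39 [-0.0617  0.0014  0.205 ]
```

```bash
cat > setq.py <<'E'
import json,sys
from ctl import *
K=json.load(open('kf.json')); x=K['x']; K['ref']=dict(t0=K['t'],T=float(sys.argv[2]),p0=x[0],v0=x[1],p1=float(sys.argv[1])); json.dump(K,open('kf.json','w'))
r,x,z=plan(np.array(K['x']),K['t'],K['z'],4,K['ref']); print(r,x,z)
E
python3 setq.py -.06 3
```

```text
[-0.1, 0.05, 0.0, 0.0] [-0.00392994 -0.02157426  0.13835255] 0.20091478406254515
```

Emit:
send_rows(targets=[[0, 0, -0.1, 0], [0, 0, 0.05, 0], [0, 0, 0, 0], [0, 0, 0, 0]])

```text
clock: 13.8
eef_pos: [0.5269, -0.1238, 0.2008]
tcp_rot: [0.0, 0.698, 0.716, 0.0]
wrist_force: [1.0, -0.0, 1.1]
opening: 0.004
```

```bash
python3 ctl.py=1 2>/dev/null; python3 ctl.py -.1,.05,0,0 4
```

```text
t 13.80 meas -0.0049 res 0.66 wg 422 wb 343 inn -0.0009 zerr -0.1mm th -0.0049 om -0.0240 d 0.1378 ref -0.0036 tip [ 0.5269 -0.1238  0.2008] ytgt -0.1252 F [ 1.  -0.   1.1]
plan dz [-0.1, 0.0, -0.05, -0.05] -> th [-0.0213 -0.0345] z 0.2028 ytgt -0.1253
```

Emit:
send_rows(targets=[[0, 0, -0.1, 0], [0, 0, 0, 0], [0, 0, -0.05, 0], [0, 0, -0.05, 0]])

```text
clock: 14.35
eef_pos: [0.5269, -0.1238, 0.2029]
tcp_rot: [0.0, 0.698, 0.716, 0.0]
wrist_force: [0.1, -0.9, 0.2]
opening: -0.002
```

```bash
python3 ctl.py -.1,0,-.05,-.05 4
```

```text
t 14.35 meas -0.0220 res 0.69 wg 421 wb 341 inn -0.0009 zerr 0.2mm th -0.0220 om -0.0357 d 0.1373 ref -0.0186 tip [ 0.5269 -0.1238  0.2029] ytgt -0.1253 F [ 0.1 -0.9  0.2]
plan dz [-0.15, -0.05, -0.05, -0.1] -> th [-0.0419 -0.0338] z 0.2064 ytgt -0.1255
```

Emit:
send_rows(targets=[[0, 0, -0.15, 0], [0, 0, -0.05, 0], [0, 0, -0.05, 0], [0, 0, -0.1, 0]])

```text
clock: 14.9
eef_pos: [0.5268, -0.1237, 0.2063]
tcp_rot: [-0.0, 0.698, 0.716, 0.0]
wrist_force: [-0.6, -0.6, 1.1]
opening: -0.003
```

```bash
TOP=1 python3 ctl.py -.15,-.05,-.05,-.1 4
```

```text
top [-4.420e-02  1.983e-01  4.320e+02]
t 14.90 meas -0.0427 res 0.72 wg 417 wb 338 inn -0.0009 zerr 0.1mm th -0.0427 om -0.0353 d 0.1368 ref -0.0375 tip [ 0.5268 -0.1237  0.2063] ytgt -0.1255 F [-0.6 -0.6  1.1]
plan dz [-0.15, -0.05, -0.05, 0.0] -> th [-0.0591 -0.0164] z 0.2089 ytgt -0.1255
```

Emit:
send_rows(targets=[[0, 0, -0.15, 0], [0, 0, -0.05, 0], [0, 0, -0.05, 0], [0, 0, -0.05, 0]])

```text
clock: 15.5
eef_pos: [0.5268, -0.1237, 0.2093]
tcp_rot: [-0.0, 0.698, 0.716, -0.0]
wrist_force: [-0.0, 1.0, 0.1]
opening: 0.003
```

```bash
TOP=1 python3 ctl.py -.15,-.05,-.05,-.05 4; python3 - <<'E'
from est import *
import glob
t=[dict(np.load(f))['pixels'].astype(float) for f in('top0.npz','top_14.90.npz',sorted(glob.glob('top_*.npz'))[-1])]
cv2.imwrite('pics/cmp2.png',np.hstack([cv2.resize(x[133:158,210:236,::-1].astype(np.uint8),None,fx=10,fy=20,interpolation=cv2.INTER_CUBIC) for x in t]))
for x in t: print(x.sum(2)[138:147,216:236].astype(int))
E
```

```text
top [-6.150e-02  1.983e-01  4.380e+02]
t 15.50 meas -0.0594 res 0.81 wg 411 wb 339 inn -0.0004 zerr 0.0mm th -0.0594 om -0.0166 d 0.1366 ref -0.0539 tip [ 0.5268 -0.1237  0.2093] ytgt -0.1255 F [-0.   1.   0.1]
plan dz [0.0, 0.05, 0.05, 0.05] -> th [-0.0622  0.0043] z 0.2078 ytgt -0.1255
[[411 410 410 410 410 404 381 294 215 190 217 282 365 412 425 418 422 422
  423 419]
 [408 402 400 400 399 397 364 277 162 124 127 215 322 402 409 403 402 400
  396 399]
 [386 398 402 407 398 395 382 295 166  78  77 162 295 394 408 409 396 398
  405 403]
 [306 371 404 408 414 414 409 340 196  76  65 126 264 373 415 419 419 420
  422 423]
 [176 281 362 405 431 435 437 398 278 137  93 129 228 356 421 431 443 458
  468 475]
 [204 260 344 425 475 477 489 467 369 223 186 198 250 364 428 434 441 469
  477 487]
 [378 379 409 441 486 486 476 466 391 284 258 251 278 351 394 387 371 381
  383 379]
 [428 404 396 380 380 370 339 328 295 266 237 197 207 250 268 269 273 273
  275 268]
 [311 294 284 275 270 265 257 258 260 259 222 156 178 208 217 238 268 281
  262 274]]
[[464 466 464 464 463 460 425 339 244 224 236
[... 786 characters left out ...]
 471 475
  476 473]
 [452 457 455 452 450 449 411 314 189 141 155 233 339 394 399 389 414 453
  455 448]
 [453 449 456 448 452 454 427 339 180  89  93 157 220 235 199 211 334 440
  453 451]
 [461 454 458 460 465 469 464 380 223  98  78  94 129 120  85 140 322 460
  482 482]
 [483 480 483 491 487 490 490 453 323 166 122 120 147 196 225 261 396 511
  534 539]
 [521 522 530 534 545 551 550 526 417 258 225 221 262 344 399 405 455 525
  545 552]
 [554 554 548 545 553 542 539 521 445 321 297 289 308 392 443 429 415 430
  432 435]
 [508 478 458 440 428 409 382 371 342 298 272 231 238 286 306 310 313 318
  307 307]
 [343 325 319 309 303 301 292 287 298 285 250 188 208 234 243 246 284 311
  311 309]]
```

View pics/cmp2.png

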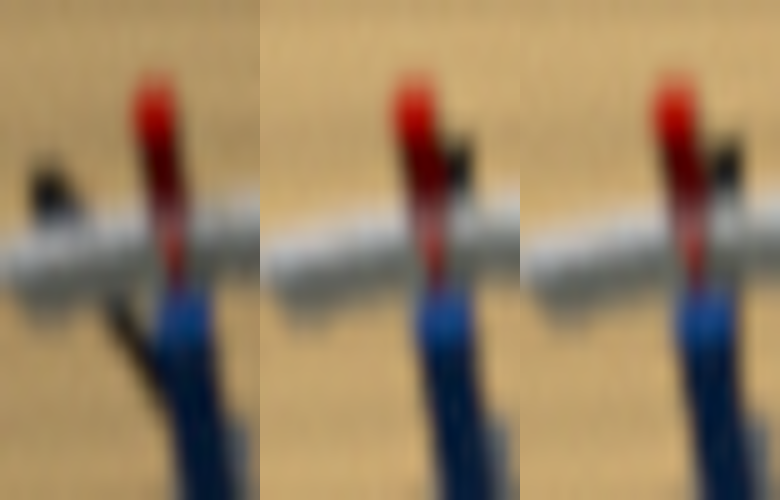

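```bash
python3 - <<'E'
from est import *
import glob
for f in ['top0.npz','top_12.60.npz',sorted(glob.glob('top_*.npz'))[-1]]:
    c=dict(np.load(f)); a=c['pixels'].astype(float); f_,R,t=geo(c)
    zm=c['z_map']; h,w=zm.shape
    u,v=np.meshgrid(np.arange(w),np.arange(h)); X=np.stack([(u-c['cx'])*zm/f_,(v-c['cy'])*zm/f_,zm],-1)-t; W=X@R
    m=(a.min(2)>110)&(a.max(2)-a.min(2)<45)
    m[:150]=0;m[190:]=0;m[:,:185]=0;m[:,290:]=0
    m&=(W[...,2]>.13)&(W[...,2]<.26)&(abs(W[...,1]-.028)>.022)&(abs(W[...,1]-.028)<.14)
    m=cv2.erode(m.astype(np.uint8),np.ones((3,1),np.uint8)).astype(bool)
    Q=W[m]; 
    for i in range(3):
        # plane-free: x vs y
        p=np.polyfit(Q[:,1],Q[:,0],1); k=abs(Q[:,0]-np.polyval(p,Q[:,1]))<.012; Q=Q[k]
    yaw=-np.arctan(p[0]); s=(Q[:,1]-.0275)*np.cos(yaw)-(Q[:,0]-.651)*np.sin(yaw)
    G=np.c_[s,np.ones(len(s)),Q[:,0]-np.polyval(p,Q[:,1])]; sol,*_=np.linalg.lstsq(G,Q[:,2],rcond=None)
    r=Q[:,2]-G@sol; k=abs(r)<.006; sol,*_=np.linalg.lstsq(G[k],Q[k,2],rcond=None); r=(Q[:,2]-G@sol)[k]
    print(f,len(Q),k.sum(),'yaw',yaw.round(4),'x at y=.0275',np.polyval(p,.0275).round(4),'slope',-np.arctan(sol[0]).round(4),sol[1:].round(4),'std',r.std().round(4), 'yrange',s.min().round(3),s.max().round(3),'unc',r.std()/np.sqrt(k.sum())/s.std(), 'L/R slopes',*[ -np.polyfit(s[k][q],Q[k][q][:,2],1)[0].round(3) for q in (s[k]<0,s[k]>0)])
    np.set_printoptions(linewidth=200)
    print(' th_top',np.round(th_top(c),4))
# base plate corners/edges yaw: blue pixels z~.016
c=dict(np.load('top0.npz'));P=cloud(c);a=c['pixels'].astype(int)
m=(a[...,2]>1.5*a[...,0])&(abs(P[...,2]-.016)<.006); m[:100]=0
cs=cv2.findContours(m.astype(np.uint8),cv2.RETR_EXTERNAL,cv2.CHAIN_APPROX_NONE)[0]; k=max(cs,key=cv2.contourArea)[:,0]
Cc=[]
for (u,v) in k:
    C,d=ray(c,u,v); Cc.append((C+d*(.016-C[2])/d[2])[:2])
rect=cv2.minAreaRect(np.array(Cc,np.float32)); print(rect, np.array(Cc).min(0),np.array(Cc).max(0))
E
```

```text
top0.npz 420 413 yaw 0.0374 x at y=.0275 0.6533 slope 0.2199 [ 0.1977 -0.0265] std 0.0022 yrange -0.14 0.14 unc 0.0012354289873625277 L/R slopes 0.218 0.227
 th_top [2.199e-01 1.978e-01 4.240e+02]
top_12.60.npz 430 421 yaw 0.0394 x at y=.0275 0.6532 slope 0.0096 [ 0.1978 -0.0382] std 0.0023 yrange -0.138 0.138 unc 0.0012631535496986565 L/R slopes 0.007 0.01
 th_top [9.30e-03 1.98e-01 4.35e+02]
top_15.50.npz 437 430 yaw 0.0378 x at y=.0275 0.6531 slope -0.0597 [ 0.1984 -0.0194] std 0.0023 yrange -0.138 0.139 unc 0.001267263334500736 L/R slopes -0.054 -0.05
 th_top [-6.150e-02  1.983e-01  4.380e+02]
((0.5771850943565369, -0.006109423935413361), (0.04608335718512535, 0.17037485539913177), 5.401690483093262) [ 0.55519737 -0.09002952] [0.6062459 0.0774625]
```

```bash
python3 setq.py .058 4.2
```

```text
[0.2, -0.05, -0.1, -0.05] [-0.06402223 -0.00025614  0.13656393] 0.20933663805371566
```

Emit:
send_rows(targets=[[0, 0, 0.1, 0], [0, 0, -0.05, 0], [0, 0, -0.1, 0], [0, 0, -0.05, 0]])

```text
clock: 16.1
eef_pos: [0.5268, -0.1237, 0.2104]
tcp_rot: [-0.0, 0.698, 0.716, -0.0]
wrist_force: [-1.1, 0.2, 1.4]
opening: 0.001
```

```bash
python3 ctl.py .1,-.05,-.1,-.05 4
```

```text
t 16.10 meas -0.0692 res 0.72 wg 414 wb 341 inn -0.0068 zerr 0.1mm th -0.0691 om -0.0068 d 0.1329 ref -0.0648 tip [ 0.5268 -0.1237  0.2104] ytgt -0.1255 F [-1.1  0.2  1.4]
plan dz [-0.2, -0.05, 0.1, 0.1] -> th [-0.0628  0.0323] z 0.2109 ytgt -0.1255
```

Emit:
send_rows(targets=[[0, 0, -0.2, 0], [0, 0, -0.05, 0], [0, 0, 0.1, 0], [0, 0, 0.1, 0]])

```text
clock: 16.65
eef_pos: [0.527, -0.124, 0.2108]
tcp_rot: [0.0, 0.698, 0.716, -0.0]
wrist_force: [0.5, -0.2, 1.9]
opening: 0.001
```

```bash
python3 ctl.py -.2,-.05,.1,.1 4
```

```text
t 16.65 meas -0.0629 res 0.75 wg 412 wb 340 inn 0.0002 zerr -0.4mm th -0.0629 om 0.0311 d 0.1330 ref -0.0579 tip [ 0.527  -0.124   0.2108] ytgt -0.1255 F [ 0.5 -0.2  1.9]
plan dz [0.05, 0.1, 0.1, 0.1] -> th [-0.038   0.0568] z 0.2072 ytgt -0.1255
```

Emit:
send_rows(targets=[[0, 0, 0.05, 0], [0, 0, 0.1, 0], [0, 0, 0.1, 0], [0, 0, 0.1, 0]])

```text
clock: 17.2
eef_pos: [0.5269, -0.1239, 0.2073]
tcp_rot: [0.0, 0.698, 0.716, 0.0]
wrist_force: [-0.0, -0.5, -0.2]
opening: 0.002
```

```bash
python3 ctl.py .05,.1,.1,.1 4
```

```text
t 17.20 meas -0.0431 res 0.74 wg 418 wb 338 inn -0.0049 zerr -0.1mm th -0.0429 om 0.0452 d 0.1301 ref -0.0368 tip [ 0.5269 -0.1239  0.2073] ytgt -0.1255 F [-0.  -0.5 -0.2]
plan dz [-0.2, 0.1, 0.15, 0.2] -> th [-0.012   0.0679] z 0.2047 ytgt -0.1254
```

Emit:
send_rows(targets=[[0, 0, -0.15, 0], [0, 0, 0.1, 0], [0, 0, 0.15, 0], [0, 0, 0.2, 0]])

```text
clock: 17.75
eef_pos: [0.5269, -0.1238, 0.2042]
tcp_rot: [0.0, 0.698, 0.716, -0.0]
wrist_force: [-0.2, -0.9, 0.4]
opening: -0.005
```

```bash
python3 ctl.py -.15,.1,.15,.2 4
```

```text
t 17.75 meas -0.0161 res 0.70 wg 423 wb 343 inn -0.0030 zerr -0.4mm th -0.0160 om 0.0558 d 0.1283 ref -0.0064 tip [ 0.5269 -0.1238  0.2042] ytgt -0.1254 F [-0.2 -0.9  0.4]
plan dz [-0.15, 0.15, 0.2, 0.15] -> th [0.0165 0.0607] z 0.2004 ytgt -0.1252
```

Emit:
send_rows(targets=[[0, 0, -0.15, 0], [0, 0, 0.15, 0], [0, 0, 0.2, 0], [0, 0, 0.15, 0]])

```text
clock: 18.3
eef_pos: [0.5269, -0.1238, 0.2007]
tcp_rot: [0.0, 0.698, 0.716, -0.0]
wrist_force: [-0.8, -1.5, 1.3]
opening: -0.003
```

```bash
sed -i 's/A,B,C=1.354,2.604,.125/A,B,C=1.354,2.604,.22/' step.py; python3 ctl.py -.15,.15,.2,.15 4
```

```text
t 18.30 meas 0.0147 res 0.65 wg 431 wb 342 inn -0.0010 zerr -0.1mm th 0.0148 om 0.0552 d 0.1277 ref 0.0244 tip [ 0.5269 -0.1238  0.2007] ytgt -0.1252 F [-0.8 -1.5  1.3]
plan dz [0.05, 0.1, 0.1, 0.1] -> th [0.0411 0.0382] z 0.197 ytgt -0.1249
```

Emit:
send_rows(targets=[[0, 0, 0.05, 0], [0, 0, 0.1, 0], [0, 0, 0.1, 0], [0, 0, 0.1, 0]])

```text
clock: 18.85
eef_pos: [0.5269, -0.1238, 0.1972]
tcp_rot: [-0.0, 0.698, 0.716, -0.0]
wrist_force: [-0.4, 0.0, 1.0]
opening: -0.0
```

```bash
TOP=1 python3 ctl.py .05,.1,.1,.1 4
```

```text
top [4.53e-02 1.98e-01 4.26e+02]
t 18.85 meas 0.0417 res 0.60 wg 435 wb 347 inn 0.0007 zerr -0.0mm th 0.0417 om 0.0396 d 0.1281 ref 0.0470 tip [ 0.5269 -0.1238  0.1972] ytgt -0.1250 F [-0.4  0.   1. ]
plan dz [0.2, 0.05, -0.05, -0.05] -> th [0.056  0.0063] z 0.1957 ytgt -0.1248
```

Emit:
send_rows(targets=[[0, 0, 0.2, 0], [0, 0, 0.05, 0], [0, 0, -0.05, 0], [0, 0, -0.05, 0]])

```text
clock: 19.45
eef_pos: [0.5269, -0.1237, 0.1959]
tcp_rot: [-0.0, 0.698, 0.716, 0.0]
wrist_force: [0.6, -0.4, 1.2]
opening: -0.003
```

```bash
TOP=1 python3 ctl.py .2,.05,-.05,-.05 4;  python3 - <<'E'
from est import *
import glob
fs=sorted(glob.glob('top_*.npz'))
for f in('top_14.90.npz','top_15.50.npz','top_18.85.npz',fs[-1]):
    x=dict(np.load(f))['pixels'].astype(int).sum(2); print(f); print(x[139:144,218:236])
t=[dict(np.load(f))['pixels'].astype(float) for f in('top_15.50.npz',fs[-1])]
cv2.imwrite('pics/cmp3.png',np.hstack([cv2.resize(x[133:158,210:236,::-1].astype(np.uint8),None,fx=15,fy=20,interpolation=cv2.INTER_CUBIC) for x in t]))
E
```

```text
top [5.540e-02 1.982e-01 4.280e+02]
t 19.45 meas 0.0554 res 0.58 wg 434 wb 343 inn -0.0008 zerr 0.2mm th 0.0554 om 0.0056 d 0.1277 ref 0.0573 tip [ 0.5269 -0.1237  0.1959] ytgt -0.1248 F [ 0.6 -0.4  1.2]
plan dz [-0.15, -0.15, -0.05, 0.0] -> th [ 0.0546 -0.0001] z 0.1994 ytgt -0.1251
top_14.90.npz
[[452 450 450 449 413 317 185 141 148 227 321 388 396 416 456 460 451 447]
 [454 450 456 449 430 335 179  89  90 107 172 195 210 329 440 457 456 455]
 [460 460 467 469 459 386 227  95  77  74  79  74 144 322 459 484 477 479]
 [485 485 493 491 495 448 321 162 113 120 140 191 250 379 486 528 534 540]
 [529 539 547 546 555 527 416 264 232 222 261 349 409 444 498 533 542 552]]
top_15.50.npz
[[455 452 450 449 411 314 189 141 155 233 339 394 399 389 414 453 455 448]
 [456 448 452 454 427 339 180  89  93 157 220 235 199 211 334 440 453 451]
 [458 460 465 469 464 380 223  98  78  94 129 120  85 140 322 460 482 482]
 [483 491 487 490 490 453 323 166 122 120 147 196 225 261 396 511 534 539]
 [530 534 545 551 550 526 417 258 225 221 262 344 399 405 455 525 545 552]]
top_18.85.npz
[[455 451 456 451 404 298 183 143 146 239 365 454 467 452 451 446 452 451]
 [454 454 460 451 386 237 122  91  91 186 335 441 459 454 458 456 455 455]
 [462 462 469 457 379 203  94  73  76 145 303 423 473 475 474 476 478 480]
 [485 491 491 485 420 275 169 114 122 143 261 404 475 486 502 522 533 539]
 [533 535 543 545 504 429 344 242 222 224 294 412 482 490 499 528 548 549]]
top_19.45.npz
[[453 456 454 438 388 290 175 142 153 244 368 453 462 456 450 458 457 453]
 [454 453 453 405 308 207 117  93  92 178 341 446 458 456 454 449 450 453]
 [464 466 459 389 239 115  74  72  76 146 302 428 471 475 478 478 483 482]
 [486 493 486 421 283 194 171 125 111 141 258 402 477 488 501 523 534 537]
 [532 539 539 506 434 398 343 249 228 223 298 418 480 489 497 530 547 553]]
```

View pics/cmp3.png

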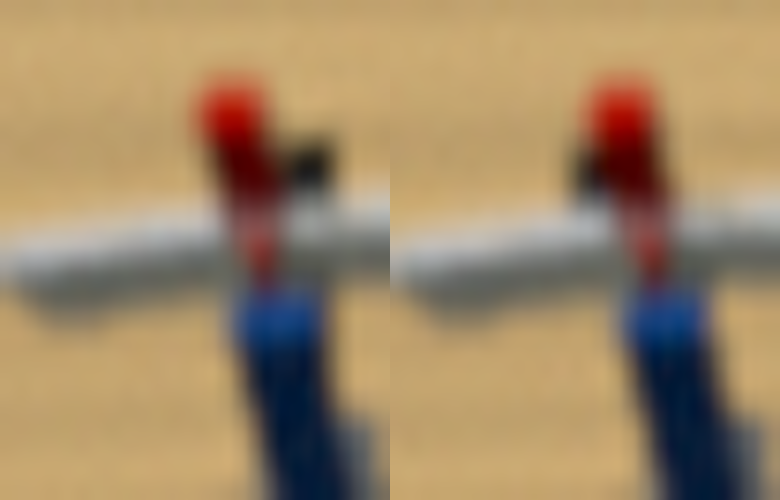

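```bash
python3 - <<'E'
from h import *
c=dict(np.load('top0.npz')); cs,sn=np.cos(.038),np.sin(.038); RS=np.array([[cs,-sn,0],[sn,cs,0],[0,0,1]]); O=np.array([.651,.0275,0])
def at(u,v,z): C,d=ray(c,u,v); return (C+d*(z-C[2])/d[2]-O)@RS
p=at(226.61,141,.365); print('pointer at 0',p)
for u,v,z in [(224.94,138,.4128),(225.03,139,.4122),(225.44,140,.405),(225.85,141,.398),(226.06,142,.3885),(226.75,145,.359)]:
    q=at(u,v,z); print(q.round(4),'idx',((q[1]-p[1])/(z-.2)).round(4))
E
```

```text
pointer at 0 [6.47062837e-02 6.53181971e-05 3.65000000e-01]
[0.0594 0.001  0.4128] idx 0.0046
[0.0568 0.001  0.4122] idx 0.0044
[0.0561 0.0005 0.405 ] idx 0.0023
[5.53e-02 1.00e-04 3.98e-01] idx -0.0001
[5.520e-02 3.000e-04 3.885e-01] idx 0.001
[0.0549 0.0007 0.359 ] idx 0.0041
```

```bash
python3 setq.py .003 3
```

```text
[-0.2, 0.05, 0.05, 0.05] [ 0.05370579 -0.00949431  0.12765388] 0.19641263808085627
```

Emit:
send_rows(targets=[[0, 0, -0.2, 0], [0, 0, 0.05, 0], [0, 0, 0.05, 0], [0, 0, 0.05, 0]])

```text
clock: 20.05
eef_pos: [0.5269, -0.1238, 0.1963]
tcp_rot: [0.0, 0.698, 0.716, 0.0]
wrist_force: [0.5, -0.4, 0.9]
opening: 0.001
```

```bash
python3 ctl.py=1 2>/dev/null; python3 ctl.py -.2,.05,.05,.05 4
```

```text
t 20.05 meas 0.0595 res 0.54 wg 437 wb 342 inn 0.0059 zerr -0.3mm th 0.0593 om 0.0018 d 0.1309 ref 0.0545 tip [ 0.5269 -0.1238  0.1963] ytgt -0.1249 F [ 0.5 -0.4  0.9]
plan dz [0.35, 0.0, -0.1, -0.15] -> th [ 0.0512 -0.0351] z 0.1952 ytgt -0.1248
```

Emit:
send_rows(targets=[[0, 0, 0.3, 0], [0, 0, 0, 0], [0, 0, -0.1, 0], [0, 0, -0.15, 0]])

```text
clock: 20.6
eef_pos: [0.5269, -0.1238, 0.1959]
tcp_rot: [-0.0, 0.698, 0.716, -0.0]
wrist_force: [0.8, 0.0, 1.0]
opening: -0.001
```

```bash
python3 ctl.py .3,0,-.1,-.15 4
```

```text
t 20.60 meas 0.0526 res 0.57 wg 438 wb 343 inn 0.0003 zerr 0.6mm th 0.0525 om -0.0285 d 0.1311 ref 0.0441 tip [ 0.5269 -0.1238  0.1959] ytgt -0.1248 F [0.8 0.  1. ]
plan dz [0.0, -0.1, -0.15, -0.1] -> th [ 0.032  -0.0428] z 0.1996 ytgt -0.1251
```

Emit:
send_rows(targets=[[0, 0, 0, 0], [0, 0, -0.1, 0], [0, 0, -0.15, 0], [0, 0, -0.1, 0]])

```text
clock: 21.15
eef_pos: [0.5269, -0.1238, 0.1994]
tcp_rot: [0.0, 0.698, 0.716, -0.0]
wrist_force: [0.0, -0.3, 1.5]
opening: -0.001
```

```bash
python3 ctl.py 0,-.1,-.15,-.1 4
```

```text
t 21.15 meas 0.0332 res 0.59 wg 435 wb 344 inn 0.0011 zerr 0.1mm th 0.0331 om -0.0400 d 0.1318 ref 0.0266 tip [ 0.5269 -0.1238  0.1994] ytgt -0.1251 F [ 0.  -0.3  1.5]
plan dz [-0.15, -0.1, -0.1, -0.05] -> th [ 0.0133 -0.0277] z 0.2035 ytgt -0.1254
```

Emit:
send_rows(targets=[[0, 0, -0.15, 0], [0, 0, -0.1, 0], [0, 0, -0.1, 0], [0, 0, -0.05, 0]])

```text
clock: 21.7
eef_pos: [0.5269, -0.1238, 0.2034]
tcp_rot: [0.0, 0.698, 0.716, -0.0]
wrist_force: [-0.1, -0.8, 0.5]
opening: -0.003
```

```bash
python3 ctl.py -.15,-.1,-.1,-.05 4
```

```text
t 21.70 meas 0.0148 res 0.65 wg 429 wb 341 inn 0.0016 zerr -0.0mm th 0.0148 om -0.0243 d 0.1327 ref 0.0107 tip [ 0.5269 -0.1238  0.2034] ytgt -0.1254 F [-0.1 -0.8  0.5]
plan dz [0.05, -0.05, 0.0, 0.0] -> th [ 0.0067 -0.0061] z 0.2034 ytgt -0.1254
```

Emit:
send_rows(targets=[[0, 0, 0.05, 0], [0, 0, -0.05, 0], [0, 0, 0, 0], [0, 0, 0, 0]])

```text
clock: 22.25
eef_pos: [0.5268, -0.1238, 0.2033]
tcp_rot: [-0.0, 0.698, 0.716, -0.0]
wrist_force: [-0.2, 0.2, 0.7]
opening: 0.002
```

```bash
python3 ctl.py .05,-.05,0,0 4
```

```text
t 22.25 meas 0.0072 res 0.62 wg 431 wb 343 inn 0.0006 zerr -0.1mm th 0.0072 om -0.0054 d 0.1331 ref 0.0035 tip [ 0.5268 -0.1238  0.2033] ytgt -0.1253 F [-0.2  0.2  0.7]
plan dz [0.05, 0.1, 0.05, 0.0] -> th [ 0.0066 -0.0011] z 0.2013 ytgt -0.1252
```

Emit:
send_rows(targets=[[0, 0, 0.1, 0], [0, 0, 0.05, 0], [0, 0, 0, 0], [0, 0, 0, 0]])

```text
clock: 22.8
eef_pos: [0.5269, -0.1238, 0.2018]
tcp_rot: [-0.0, 0.698, 0.716, -0.0]
wrist_force: [0.8, -0.2, 0.9]
opening: -0.004
```

```bash
sed -i 's/wn=1.6,ze=.9/wn=1.4,ze=1.0/' ctl.py; python3 ctl.py .1,.05,0,0 4
```

```text
t 22.80 meas 0.0066 res 0.61 wg 430 wb 342 inn 0.0003 zerr 0.0mm th 0.0066 om -0.0002 d 0.1332 ref 0.0030 tip [ 0.5269 -0.1238  0.2018] ytgt -0.1253 F [ 0.8 -0.2  0.9]
plan dz [0.05, 0.0, -0.05, 0.0] -> th [ 0.0058 -0.0025] z 0.2018 ytgt -0.1253
```

Emit:
send_rows(targets=[[0, 0, 0.05, 0], [0, 0, 0, 0], [0, 0, -0.05, 0], [0, 0, 0, 0]])

```text
clock: 23.35
eef_pos: [0.5269, -0.1238, 0.2019]
tcp_rot: [0.0, 0.698, 0.716, -0.0]
wrist_force: [-0.7, 0.5, 0.7]
opening: -0.001
```

```bash
TOP=1 python3 ctl.py .05,0,-.05,0 4
```

```text
top [6.800e-03 1.982e-01 4.260e+02]
t 23.35 meas 0.0065 res 0.61 wg 431 wb 339 inn 0.0007 zerr 0.1mm th 0.0065 om -0.0009 d 0.1336 ref 0.0030 tip [ 0.5269 -0.1238  0.2019] ytgt -0.1253 F [-0.7  0.5  0.7]
plan dz [0.05, -0.05, 0.0, 0.0] -> th [ 0.0057 -0.0017] z 0.2018 ytgt -0.1253
```

Emit:
send_rows(targets=[[0, 0, 0.1, 0], [0, 0, 0, 0], [0, 0, -0.05, 0], [0, 0, -0.05, 0]])

```text
clock: 23.95
eef_pos: [0.5269, -0.1238, 0.2018]
tcp_rot: [-0.0, 0.698, 0.716, -0.0]
wrist_force: [-0.2, -0.4, 0.9]
opening: 0.0
```

```bash
python3 ctl.py .1,0,-.05,-.05 4
```

```text
t 23.95 meas 0.0037 res 0.64 wg 428 wb 341 inn -0.0011 zerr 0.1mm th 0.0037 om -0.0078 d 0.1330 ref 0.0030 tip [ 0.5269 -0.1238  0.2018] ytgt -0.1253 F [-0.2 -0.4  0.9]
plan dz [-0.15, 0.0, 0.05, 0.0] -> th [ 0.0012 -0.0003] z 0.2029 ytgt -0.1253
```

Emit:
send_rows(targets=[[0, 0, -0.15, 0], [0, 0, 0, 0], [0, 0, 0.05, 0], [0, 0, 0, 0]])

```text
clock: 24.5
eef_pos: [0.5269, -0.1238, 0.2028]
tcp_rot: [0.0, 0.698, 0.716, 0.0]
wrist_force: [-0.6, 0.5, 0.6]
opening: -0.004
```

```bash
python3 ctl.py -.15,0,.05,0 4
```

```text
t 24.50 meas 0.0011 res 0.62 wg 424 wb 341 inn 0.0000 zerr -0.2mm th 0.0011 om -0.0009 d 0.1330 ref 0.0030 tip [ 0.5269 -0.1238  0.2028] ytgt -0.1253 F [-0.6  0.5  0.6]
plan dz [0.0, 0.05, 0.0, 0.0] -> th [0.0016 0.0016] z 0.2023 ytgt -0.1253
```

Emit:
send_rows(targets=[[0, 0, 0, 0], [0, 0, 0.05, 0], [0, 0, 0, 0], [0, 0, 0, 0]])

```text
clock: 25.05
eef_pos: [0.5269, -0.1238, 0.2023]
tcp_rot: [-0.0, 0.698, 0.716, 0.0]
wrist_force: [-0.2, -0.1, 1.1]
opening: 0.001
```

```bash
TOP=1 python3 ctl.py 0,.05,0,0 4
```

```text
top [5.000e-04 1.981e-01 4.290e+02]
t 25.05 meas 0.0008 res 0.65 wg 425 wb 344 inn -0.0008 zerr 0.0mm th 0.0008 om -0.0001 d 0.1325 ref 0.0030 tip [ 0.5269 -0.1238  0.2023] ytgt -0.1253 F [-0.2 -0.1  1.1]
plan dz [0.0, 0.0, 0.0, 0.0] -> th [0.0008 0.    ] z 0.2023 ytgt -0.1253
```

Emit:
send_rows(targets=[[0, 0, -0.05, 0], [0, 0, 0, 0], [0, 0, 0, 0], [0, 0, 0.05, 0]])

```text
clock: 25.65
eef_pos: [0.5269, -0.1238, 0.2023]
tcp_rot: [-0.0, 0.698, 0.716, -0.0]
wrist_force: [-0.3, -0.5, 0.8]
opening: 0.002
```

```bash
python3 ctl.py -.05,0,0,.05 4
```

```text
t 25.65 meas 0.0015 res 0.67 wg 425 wb 340 inn 0.0001 zerr -0.1mm th 0.0015 om 0.0028 d 0.1326 ref 0.0030 tip [ 0.5269 -0.1238  0.2023] ytgt -0.1253 F [-0.3 -0.5  0.8]
plan dz [0.05, 0.0, -0.05, 0.0] -> th [0.0024 0.0007] z 0.2022 ytgt -0.1253
```

Emit:
send_rows(targets=[[0, 0, 0.05, 0], [0, 0, 0, 0], [0, 0, -0.05, 0], [0, 0, 0, 0]])

```text
clock: 26.2
eef_pos: [0.5269, -0.1238, 0.2024]
tcp_rot: [0.0, 0.698, 0.716, 0.0]
wrist_force: [-0.0, -0.2, 0.7]
opening: -0.002
```

```bash
python3 ctl.py .05,0,-.05,0 4
```

```text
t 26.20 meas 0.0032 res 0.64 wg 426 wb 341 inn 0.0007 zerr 0.2mm th 0.0032 om 0.0029 d 0.1330 ref 0.0030 tip [ 0.5269 -0.1238  0.2024] ytgt -0.1253 F [-0.  -0.2  0.7]
plan dz [0.1, 0.0, -0.05, 0.0] -> th [ 0.0041 -0.0003] z 0.2018 ytgt -0.1253
```

Emit:
send_rows(targets=[[0, 0, 0.1, 0], [0, 0, 0, 0], [0, 0, -0.05, 0], [0, 0, 0, 0]])

```text
clock: 26.75
eef_pos: [0.5269, -0.1238, 0.2018]
tcp_rot: [-0.0, 0.698, 0.716, -0.0]
wrist_force: [-0.1, -0.1, 1.1]
opening: -0.002
```

```bash
python3 ctl.py .1,0,-.05,0 4
```

```text
t 26.75 meas 0.0032 res 0.67 wg 428 wb 340 inn -0.0008 zerr 0.0mm th 0.0033 om -0.0021 d 0.1325 ref 0.0030 tip [ 0.5269 -0.1238  0.2018] ytgt -0.1253 F [-0.1 -0.1  1.1]
plan dz [-0.05, -0.05, 0.05, 0.0] -> th [ 0.0023 -0.0005] z 0.2023 ytgt -0.1253
```

Emit:
send_rows(targets=[[0, 0, -0.05, 0], [0, 0, 0, 0], [0, 0, 0, 0], [0, 0, 0, 0]])

```text
clock: 27.3
eef_pos: [0.5269, -0.1238, 0.2023]
tcp_rot: [0.0, 0.698, 0.716, 0.0]
wrist_force: [0.3, -1.8, 0.6]
opening: -0.004
```

```bash
TOP=1 python3 ctl.py -.05,0,0,0 4
```

```text
top [1.900e-03 1.981e-01 4.290e+02]
t 27.30 meas 0.0007 res 0.68 wg 426 wb 342 inn -0.0014 zerr -0.0mm th 0.0008 om -0.0045 d 0.1317 ref 0.0030 tip [ 0.5269 -0.1238  0.2023] ytgt -0.1253 F [ 0.3 -1.8  0.6]
plan dz [-0.1, 0.0, 0.0, 0.05] -> th [-0.0007  0.0012] z 0.2028 ytgt -0.1253
```

Emit:
send_rows(targets=[[0, 0, -0.1, 0], [0, 0, 0, 0], [0, 0, 0, 0], [0, 0, 0.05, 0]])

```text
clock: 27.9
eef_pos: [0.5269, -0.1238, 0.2028]
tcp_rot: [-0.0, 0.698, 0.716, 0.0]
wrist_force: [-0.2, 0.2, 0.7]
opening: 0.0
```

```bash
python3 ctl.py -.1,0,0,.05 4
```

```text
t 27.90 meas 0.0026 res 0.65 wg 426 wb 341 inn 0.0034 zerr -0.1mm th 0.0025 om 0.0077 d 0.1336 ref 0.0030 tip [ 0.5269 -0.1238  0.2028] ytgt -0.1253 F [-0.2  0.2  0.7]
plan dz [0.2, 0.0, 0.0, -0.05] -> th [0.0055 0.0004] z 0.2012 ytgt -0.1252
```

Emit:
send_rows(targets=[[0, 0, 0.15, 0], [0, 0, 0, 0], [0, 0, 0, 0], [0, 0, -0.05, 0]])

```text
clock: 28.45
eef_pos: [0.5269, -0.1238, 0.2018]
tcp_rot: [-0.0, 0.698, 0.716, -0.0]
wrist_force: [-0.3, 0.1, 0.7]
opening: -0.004
```

```bash
python3 ctl.py .15,0,0,-.05 4
```

```text
t 28.45 meas 0.0041 res 0.63 wg 428 wb 341 inn -0.0022 zerr 0.2mm th 0.0042 om 0.0001 d 0.1323 ref 0.0030 tip [ 0.5269 -0.1238  0.2018] ytgt -0.1253 F [-0.3  0.1  0.7]
plan dz [0.0, 0.0, 0.0, 0.0] -> th [ 0.0038 -0.0015] z 0.2019 ytgt -0.1253
```

Emit:
send_rows(targets=[[0, 0, 0, 0], [0, 0, 0, 0], [0, 0, 0, 0], [0, 0, 0, 0]])

```text
clock: 29.0
eef_pos: [0.5269, -0.1238, 0.2018]
tcp_rot: [-0.0, 0.698, 0.716, -0.0]
wrist_force: [0.2, 0.4, 0.8]
opening: 0.0
```

```bash
python3 ctl.py 0,0,0,0 4
```

```text
t 29.00 meas 0.0029 res 0.64 wg 426 wb 339 inn -0.0008 zerr -0.1mm th 0.0029 om -0.0037 d 0.1318 ref 0.0030 tip [ 0.5269 -0.1238  0.2018] ytgt -0.1253 F [0.2 0.4 0.8]
plan dz [-0.1, 0.0, 0.0, 0.0] -> th [ 0.0013 -0.0007] z 0.2028 ytgt -0.1253
```

Emit:
send_rows(targets=[[0, 0, -0.1, 0], [0, 0, 0, 0], [0, 0, 0.05, 0], [0, 0, 0, 0]])

```text
clock: 29.55
eef_pos: [0.5269, -0.1238, 0.2023]
tcp_rot: [-0.0, 0.698, 0.716, 0.0]
wrist_force: [0.1, 0.1, 0.3]
opening: 0.002
```

```bash
python3 ctl.py -.1,0,.05,0 4
```

```text
t 29.55 meas 0.0027 res 0.62 wg 424 wb 338 inn 0.0016 zerr -0.0mm th 0.0027 om 0.0012 d 0.1327 ref 0.0030 tip [ 0.5269 -0.1238  0.2023] ytgt -0.1253 F [0.1 0.1 0.3]
plan dz [0.05, 0.0, -0.05, 0.0] -> th [0.0031 0.0003] z 0.2023 ytgt -0.1253
```

Emit:
send_rows(targets=[[0, 0, 0.05, 0], [0, 0, 0, 0], [0, 0, -0.05, 0], [0, 0, 0, 0]])

```text
clock: 30.1
eef_pos: [0.5269, -0.1238, 0.2024]
tcp_rot: [0.0, 0.698, 0.716, -0.0]
wrist_force: [0.2, -0.3, 0.7]
opening: -0.004
```

```bash
python3 ctl.py .05,0,-.05,0 4
```

```text
t 30.10 meas 0.0008 res 0.62 wg 424 wb 341 inn -0.0023 zerr 0.1mm th 0.0009 om -0.0043 d 0.1313 ref 0.0030 tip [ 0.5269 -0.1238  0.2024] ytgt -0.1253 F [ 0.2 -0.3  0.7]
plan dz [-0.1, 0.0, 0.0, 0.05] -> th [-0.0002  0.0016] z 0.2028 ytgt -0.1253
```

Emit:
send_rows(targets=[[0, 0, -0.1, 0], [0, 0, 0, 0], [0, 0, 0, 0], [0, 0, 0.05, 0]])

```text
clock: 30.65
eef_pos: [0.5269, -0.1238, 0.2028]
tcp_rot: [0.0, 0.698, 0.716, -0.0]
wrist_force: [-0.4, 1.2, 0.2]
opening: -0.002
```

```bash
python3 ctl.py -.1,0,0,.05 4
```

```text
t 30.65 meas 0.0030 res 0.64 wg 427 wb 339 inn 0.0033 zerr -0.1mm th 0.0029 om 0.0083 d 0.1333 ref 0.0030 tip [ 0.5269 -0.1238  0.2028] ytgt -0.1253 F [-0.4  1.2  0.2]
plan dz [0.2, 0.05, -0.05, -0.05] -> th [0.006  0.0002] z 0.2012 ytgt -0.1252
```

Emit:
send_rows(targets=[[0, 0, 0.15, 0], [0, 0, 0, 0], [0, 0, 0, 0], [0, 0, -0.05, 0]])

```text
clock: 31.2
eef_pos: [0.5269, -0.1238, 0.2018]
tcp_rot: [-0.0, 0.698, 0.716, -0.0]
wrist_force: [-0.1, 0.3, 1.2]
opening: 0.003
```

```bash
TOP=1 python3 ctl.py .15,0,0,-.05 4
```

```text
top [4.100e-03 1.982e-01 4.320e+02]
t 31.20 meas 0.0048 res 0.63 wg 430 wb 342 inn -0.0024 zerr 0.2mm th 0.0049 om 0.0006 d 0.1319 ref 0.0030 tip [ 0.5269 -0.1238  0.2018] ytgt -0.1253 F [-0.1  0.3  1.2]
plan dz [0.0, 0.0, 0.0, 0.0] -> th [ 0.0048 -0.0009] z 0.2019 ytgt -0.1253
```

Emit:
send_rows(targets=[[0, 0, 0, 0], [0, 0, 0, 0], [0, 0, 0, 0], [0, 0, 0, 0]])

```text
clock: 31.8
eef_pos: [0.5269, -0.1238, 0.2018]
tcp_rot: [0.0, 0.698, 0.716, -0.0]
wrist_force: [0.4, -0.3, -0.2]
opening: -0.003
```

```bash
python3 ctl.py 0,0,0,0 4
```

```text
t 31.80 meas 0.0040 res 0.65 wg 429 wb 341 inn -0.0008 zerr -0.1mm th 0.0040 om -0.0028 d 0.1314 ref 0.0030 tip [ 0.5269 -0.1238  0.2018] ytgt -0.1253 F [ 0.4 -0.3 -0.2]
plan dz [-0.05, -0.05, 0.0, 0.05] -> th [ 0.0028 -0.0002] z 0.2023 ytgt -0.1253
```

Emit:
send_rows(targets=[[0, 0, -0.05, 0], [0, 0, 0, 0], [0, 0, 0, 0], [0, 0, 0, 0]])

```text
clock: 32.35
eef_pos: [0.5269, -0.1238, 0.2023]
tcp_rot: [-0.0, 0.698, 0.716, -0.0]
wrist_force: [0.4, -0.4, 1.8]
opening: 0.002
```

```bash
python3 ctl.py -.05,0,0,0 4
```

```text
t 32.35 meas 0.0037 res 0.63 wg 427 wb 341 inn 0.0013 zerr -0.0mm th 0.0037 om 0.0005 d 0.1322 ref 0.0030 tip [ 0.5269 -0.1238  0.2023] ytgt -0.1253 F [ 0.4 -0.4  1.8]
plan dz [0.05, 0.0, 0.0, -0.05] -> th [ 0.0037 -0.0009] z 0.2023 ytgt -0.1253
```

Emit:
send_rows(targets=[[0, 0, 0.05, 0], [0, 0, 0, 0], [0, 0, 0, 0], [0, 0, -0.05, 0]])

```text
clock: 32.9
eef_pos: [0.5269, -0.1238, 0.2023]
tcp_rot: [-0.0, 0.698, 0.716, -0.0]
wrist_force: [0.4, -0.3, 0.9]
opening: 0.0
```

```bash
TOP=1 python3 ctl.py .05,0,0,-.05 4 ; python3 - <<'E'
from est import *
import glob
fs=[f for f in sorted(glob.glob('top_*.npz')) if float(f[4:-4])>23.9]; print(fs)
L=np.mean([np.load(f)['pixels'].astype(float) for f in fs],0).sum(2).astype(int); print(L[139:144,218:236])
E
```

```text
top [4.000e-03 1.981e-01 4.320e+02]
t 32.90 meas 0.0036 res 0.61 wg 427 wb 339 inn -0.0003 zerr 0.1mm th 0.0036 om -0.0009 d 0.1321 ref 0.0030 tip [ 0.5269 -0.1238  0.2023] ytgt -0.1253 F [ 0.4 -0.3  0.9]
plan dz [0.0, 0.05, 0.0, -0.05] -> th [ 0.0034 -0.0006] z 0.2024 ytgt -0.1253
['top_25.05.npz', 'top_27.30.npz', 'top_31.20.npz', 'top_32.90.npz']
[[454 452 452 450 413 313 191 141 148 235 351 442 461 456 453 450 451 451]
 [453 451 456 453 431 335 182  89  89 146 279 403 452 455 453 453 451 453]
 [460 461 463 468 457 383 225  95  74 103 218 369 460 472 475 476 478 481]
 [484 483 489 495 494 450 319 168 116 121 212 370 474 492 501 522 532 536]
 [532 536 542 545 550 529 418 259 219 219 266 394 482 486 500 528 540 551]]
```

```bash
sed -i 's/wn=1.4,ze=1.0/wn=1.5,ze=1.0/' ctl.py; python3 setq.py .216 6.5
```

```text
[0.0, -0.05, 0.0, -0.05] [0.00410687 0.00432497 0.13206671] 0.203359649805241
```

Emit:
send_rows(targets=[[0, 0, 0, 0], [0, 0, -0.05, 0], [0, 0, 0, 0], [0, 0, -0.05, 0]])

```text
clock: 33.5
eef_pos: [0.5269, -0.1238, 0.2033]
tcp_rot: [-0.0, 0.698, 0.716, 0.0]
wrist_force: [-0.1, 0.7, 0.6]
opening: -0.001
```

```bash
python3 ctl.py 0,-.05,0,-.05 4
```

```text
t 33.50 meas 0.0041 res 0.63 wg 430 wb 340 inn -0.0001 zerr 0.1mm th 0.0041 om 0.0045 d 0.1320 ref 0.0041 tip [ 0.5269 -0.1238  0.2033] ytgt -0.1254 F [-0.1  0.7  0.6]
plan dz [0.0, -0.05, 0.0, 0.05] -> th [0.0103 0.0194] z 0.2034 ytgt -0.1254
```

Emit:
send_rows(targets=[[0, 0, 0, 0], [0, 0, -0.05, 0], [0, 0, 0, 0], [0, 0, 0.05, 0]])

```text
clock: 34.05
eef_pos: [0.5269, -0.1238, 0.2033]
tcp_rot: [-0.0, 0.698, 0.716, 0.0]
wrist_force: [-0.3, -0.5, 0.0]
opening: 0.0
```

```bash
python3 ctl.py 0,-.05,0,.05 4
```

```text
t 34.05 meas 0.0097 res 0.64 wg 430 wb 343 inn -0.0005 zerr -0.2mm th 0.0097 om 0.0176 d 0.1318 ref 0.0100 tip [ 0.5269 -0.1238  0.2033] ytgt -0.1254 F [-0.3 -0.5  0. ]
plan dz [-0.05, 0.0, 0.05, 0.05] -> th [0.0241 0.0359] z 0.2027 ytgt -0.1253
```

Emit:
send_rows(targets=[[0, 0, -0.05, 0], [0, 0, 0, 0], [0, 0, 0.05, 0], [0, 0, 0.05, 0]])

```text
clock: 34.6
eef_pos: [0.5269, -0.1238, 0.2028]
tcp_rot: [0.0, 0.698, 0.716, -0.0]
wrist_force: [-1.1, -0.7, 0.8]
opening: -0.001
```

```bash
python3 ctl.py -.05,0,.05,.05 4
```

```text
t 34.60 meas 0.0266 res 0.62 wg 435 wb 342 inn 0.0026 zerr -0.1mm th 0.0265 om 0.0412 d 0.1333 ref 0.0240 tip [ 0.5269 -0.1238  0.2028] ytgt -0.1253 F [-1.1 -0.7  0.8]
plan dz [0.2, 0.05, 0.05, 0.05] -> th [0.0523 0.0496] z 0.1992 ytgt -0.1251
```

Emit:
send_rows(targets=[[0, 0, 0.2, 0], [0, 0, 0.05, 0], [0, 0, 0.05, 0], [0, 0, 0.05, 0]])

```text
clock: 35.15
eef_pos: [0.5269, -0.1238, 0.1993]
tcp_rot: [0.0, 0.698, 0.716, -0.0]
wrist_force: [-0.7, 0.3, 1.8]
opening: 0.001
```

```bash
python3 ctl.py .2,.05,.05,.05 4
```

```text
t 35.15 meas 0.0493 res 0.56 wg 436 wb 343 inn -0.0029 zerr -0.0mm th 0.0494 om 0.0431 d 0.1315 ref 0.0466 tip [ 0.5269 -0.1238  0.1993] ytgt -0.1251 F [-0.7  0.3  1.8]
plan dz [-0.15, 0.0, 0.1, 0.15] -> th [0.0769 0.0597] z 0.1982 ytgt -0.125
```

Emit:
send_rows(targets=[[0, 0, -0.1, 0], [0, 0, 0, 0], [0, 0, 0.1, 0], [0, 0, 0.15, 0]])

```text
clock: 35.7
eef_pos: [0.5269, -0.1238, 0.1978]
tcp_rot: [0.0, 0.698, 0.716, 0.0]
wrist_force: [-1.3, -0.7, 0.3]
opening: -0.002
```

```bash
python3 ctl.py -.1,0,.1,.15 4
```

```text
t 35.70 meas 0.0773 res 0.43 wg 438 wb 342 inn 0.0013 zerr -0.3mm th 0.0773 om 0.0577 d 0.1323 ref 0.0761 tip [ 0.5269 -0.1238  0.1978] ytgt -0.1250 F [-1.3 -0.7  0.3]
plan dz [0.05, 0.05, 0.1, 0.1] -> th [0.1109 0.0641] z 0.1945 ytgt -0.1247
```

Emit:
send_rows(targets=[[0, 0, 0.05, 0], [0, 0, 0.05, 0], [0, 0, 0.1, 0], [0, 0, 0.1, 0]])

```text
clock: 36.25
eef_pos: [0.5269, -0.1237, 0.1948]
tcp_rot: [0.0, 0.698, 0.716, 0.0]
wrist_force: [-0.3, 0.5, 0.0]
opening: 0.005
```

```bash
python3 ctl.py .05,.05,.1,.1 4
```

```text
t 36.25 meas 0.1117 res 0.42 wg 441 wb 342 inn 0.0008 zerr -0.0mm th 0.1117 om 0.0660 d 0.1328 ref 0.1092 tip [ 0.5269 -0.1237  0.1948] ytgt -0.1247 F [-0.3  0.5  0. ]
plan dz [0.2, 0.1, 0.05, 0.1] -> th [0.147  0.0592] z 0.1901 ytgt -0.1242
```

Emit:
send_rows(targets=[[0, 0, 0.2, 0], [0, 0, 0.1, 0], [0, 0, 0.05, 0], [0, 0, 0.1, 0]])

```text
clock: 36.8
eef_pos: [0.5269, -0.1236, 0.1903]
tcp_rot: [-0.0, 0.698, 0.716, 0.0]
wrist_force: [0.3, 0.8, 0.5]
opening: -0.001
```

```bash
TOP=1 python3 ctl.py .2,.1,.05,.1 4
```

```text
top [1.488e-01 1.979e-01 4.270e+02]
t 36.80 meas 0.1462 res 0.32 wg 447 wb 340 inn -0.0006 zerr -0.1mm th 0.1462 om 0.0574 d 0.1325 ref 0.1424 tip [ 0.5269 -0.1236  0.1903] ytgt -0.1242 F [0.3 0.8 0.5]
plan dz [0.05, 0.05, 0.05, 0.1] -> th [0.1774 0.0467] z 0.1877 ytgt -0.1238
```

Emit:
send_rows(targets=[[0, 0, 0.1, 0], [0, 0, 0.1, 0], [0, 0, 0.05, 0], [0, 0, 0.1, 0]])

```text
clock: 37.4
eef_pos: [0.5268, -0.1238, 0.1868]
tcp_rot: [-0.0, 0.698, 0.716, -0.0]
wrist_force: [-0.5, 1.5, 1.8]
opening: -0.0
```

```bash
python3 ctl.py .1,.1,.05,.1 4
```

```text
t 37.40 meas 0.1748 res 0.21 wg 443 wb 339 inn -0.0013 zerr -0.2mm th 0.1749 om 0.0372 d 0.1317 ref 0.1744 tip [ 0.5268 -0.1238  0.1868] ytgt -0.1237 F [-0.5  1.5  1.8]
plan dz [-0.25, 0.0, 0.1, 0.1] -> th [0.1931 0.0333] z 0.1872 ytgt -0.1238
```

Emit:
send_rows(targets=[[0, 0, -0.15, 0], [0, 0, 0, 0], [0, 0, 0.1, 0], [0, 0, 0.1, 0]])

```text
clock: 37.95
eef_pos: [0.5269, -0.1237, 0.1863]
tcp_rot: [-0.0, 0.698, 0.716, 0.0]
wrist_force: [0.6, 1.7, 1.8]
opening: -0.001
```

```bash
python3 ctl.py -.15,0,.1,.1 4
```

```text
t 37.95 meas 0.1909 res 0.17 wg 447 wb 338 inn -0.0007 zerr -0.2mm th 0.1909 om 0.0241 d 0.1313 ref 0.1964 tip [ 0.5269 -0.1237  0.1863] ytgt -0.1236 F [0.6 1.7 1.8]
plan dz [-0.2, 0.05, 0.1, 0.05] -> th [0.2026 0.0199] z 0.1861 ytgt -0.1236
```

Emit:
send_rows(targets=[[0, 0, -0.2, 0], [0, 0, 0.05, 0], [0, 0, 0.1, 0], [0, 0, 0.05, 0]])

```text
clock: 38.5
eef_pos: [0.5269, -0.1237, 0.1862]
tcp_rot: [-0.0, 0.698, 0.716, 0.0]
wrist_force: [-0.3, 0.7, 1.5]
opening: -0.002
```

```bash
python3 setq.py .218 1.5 >/dev/null; python3 ctl.py -.2,.05,.1,.05 4
```

```text
t 38.50 meas 0.2014 res 0.13 wg 449 wb 339 inn -0.0012 zerr 0.0mm th 0.2015 om 0.0174 d 0.1306 ref 0.2042 tip [ 0.5269 -0.1237  0.1862] ytgt -0.1236 F [-0.3  0.7  1.5]
plan dz [-0.2, 0.1, 0.15, 0.15] -> th [0.2112 0.0165] z 0.1842 ytgt -0.1233
```

Emit:
send_rows(targets=[[0, 0, -0.15, 0], [0, 0, 0.05, 0], [0, 0, 0.1, 0], [0, 0, 0.05, 0]])

```text
clock: 39.05
eef_pos: [0.5269, -0.1237, 0.1857]
tcp_rot: [-0.0, 0.698, 0.716, 0.0]
wrist_force: [-0.5, 0.7, 2.1]
opening: 0.001
```

```bash
python3 ctl.py -.15,.05,.1,.05 4
```

```text
t 39.05 meas 0.2103 res 0.09 wg 449 wb 340 inn -0.0006 zerr -0.1mm th 0.2103 om 0.0158 d 0.1303 ref 0.2158 tip [ 0.5269 -0.1237  0.1857] ytgt -0.1235 F [-0.5  0.7  2.1]
plan dz [0.2, 0.05, -0.1, -0.2] -> th [ 0.2146 -0.0007] z 0.1862 ytgt -0.1236
```

Emit:
send_rows(targets=[[0, 0, -0.05, 0], [0, 0, 0, 0], [0, 0, 0, 0], [0, 0, 0, 0], [0, 0, 0, 0]])

```text
clock: 39.72
eef_pos: [0.5269, -0.1237, 0.1863]
tcp_rot: [-0.0, 0.698, 0.716, 0.0]
wrist_force: [-0.1, 2.2, 2.4]
opening: 0.002
```

```bash
python3 ctl.py -.05,0,0,0,0 4
```

```text
t 39.73 meas 0.2181 res 0.08 wg 448 wb 340 inn -0.0024 zerr 0.1mm th 0.2181 om 0.0126 d 0.1291 ref 0.2180 tip [ 0.5269 -0.1237  0.1863] ytgt -0.1236 F [-0.1  2.2  2.4]
plan dz [0.3, 0.0, -0.05, -0.05] -> th [2.225e-01 2.000e-04] z 0.1843 ytgt -0.1233
```

Emit:
send_rows(targets=[[0, 0, 0, 0], [0, 0, -0.05, 0], [0, 0, -0.05, 0], [0, 0, -0.05, 0], [0, 0, -0.05, 0]])

```text
clock: 40.4
eef_pos: [0.5269, -0.1239, 0.1884]
tcp_rot: [0.0, 0.698, 0.716, -0.0]
wrist_force: [-0.1, 1.0, 1.3]
opening: -0.001
```

```bash
python3 press.py
```

```text
t 40.4 tip [ 0.5269 -0.1239  0.1884] alpha -0.1446 ytarget -0.1239 F [-0.1  1.   1.3]
th [2.202000e-01 5.010000e-02 4.497600e+02 3.364732e+02]
```

Emit:
send_rows(targets=[[0, 0, -0.5, 0], [0, 0, -0.5, 0], [0, 0, -0.5, 0], [0, 0, -0.5, 0], [0, 0, -0.5, 0], [0, 0, -0.5, 0], [0, 0, -0.5, 0], [0, 0, -0.5, 0]])

```text
clock: 41.45
eef_pos: [0.5268, -0.1236, 0.2286]
tcp_rot: [-0.0, 0.698, 0.716, 0.0]
wrist_force: [-0.9, 0.6, 0.9]
opening: 0.004
```

Emit:
send_rows(targets=[[0.05, 0, -0.5, 0], [0.05, 0, -0.5, 0], [0.1, 0, -0.5, 0], [0.1, 0, -0.5, 0], [0.15, 0, -0.5, 0], [0.15, 0, -0.5, 0], [0.2, 0, -0.5, 0], [0.25, 0, -0.5, 0]])

```text
clock: 42.45
eef_pos: [0.5266, -0.1133, 0.2686]
tcp_rot: [0.0, 0.698, 0.716, -0.0]
wrist_force: [-0.3, -0.1, 1.2]
opening: 0.001
```

```bash
python3 press.py
```

```text
t 42.45 tip [ 0.5266 -0.1133  0.2686] alpha 0.4017 ytarget -0.1136 F [-0.3 -0.1  1.2]
th [2.203000e-01 3.290000e-02 4.468000e+02 3.412612e+02]
```

Emit:
send_rows(targets=[[0.25, 0, -0.5, 0], [0.25, 0, -0.5, 0], [0.3, 0, -0.5, 0], [0.3, 0, -0.5, 0], [0.3, 0, -0.4, 0], [0.3, 0, -0.4, 0], [0.2, 0, -0.3, 0], [0.1, 0, -0.3, 0]])

```text
clock: 43.5
eef_pos: [0.5261, -0.0931, 0.3024]
tcp_rot: [-0.0, 0.698, 0.716, -0.0]
wrist_force: [0.2, -0.2, -0.6]
opening: 0.002
```

```bash
python3 press.py
```

```text
t 43.5 tip [ 0.5261 -0.0931  0.3024] alpha 0.6638 ytarget -0.0937 F [ 0.2 -0.2 -0.6]
th [2.199000e-01 2.730000e-02 4.470400e+02 3.393293e+02]
```

Emit:
send_rows(targets=[[0, 0, -0.3, 0], [0, 0, -0.3, 0], [0, 0, -0.5, 0], [0, 0, -1, 0], [0, 0, -2, 0], [0, 0, -3, 0], [0, 0, -3, 0], [0, 0, 0, 0]])

```text
clock: 44.55
eef_pos: [0.5275, -0.0938, 0.4066]
tcp_rot: [0.003, 0.698, 0.716, 0.001]
wrist_force: [-0.2, 0.2, -0.3]
opening: 0.003
```

```bash
python3 press.py; python3 - <<'E'
from est import *
d=cam('side'); t=cam('top'); print(th_top(t))
cv2.imwrite('pics/end.png',np.hstack([cv2.resize(d['pixels'][100:260,190:350,::-1],(400,400),interpolation=cv2.INTER_CUBIC),cv2.resize(t['pixels'][80:280,110:310,::-1],(400,400),interpolation=cv2.INTER_CUBIC)]))
E
```

```text
t 44.55 tip [ 0.5275 -0.0938  0.4066] alpha 1.5708 ytarget 0.0245 F [-0.2  0.2 -0.3]
th [2.197000e-01 3.010000e-02 4.394000e+02 3.429615e+02]
(np.float64(0.21337452781829677), np.float64(0.197691311613948), np.int64(265))
```

View pics/end.png

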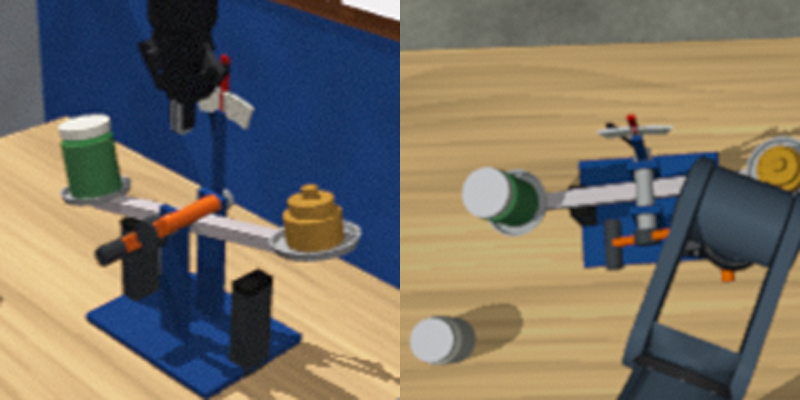

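The picture shows the lever back in its relaxed position, the jar side down on its rest, and the gripper about 10 cm clear of the handle. The pointer stands left of the red tab, as it did at the start.

```bash
python3 -c "
from cell import arm
print(arm.sign_off(), arm.state()['clock'])"
```

```text
the job is handed in; nothing more can be done
the job is handed in; nothing more can be done
```

I null-weighed the jar and handed the job in at about 45 s, with the gripper clear of everything. I pressed the handle from above with shut fingers and steered the beam from the camera images.

- **Index position:** I estimated it at +0.003 rad, give or take about 0.004. I had first guessed 0.010. Because the tab hides the pointer tip from the top camera, I swung the beam slowly to about -0.07 and +0.06 rad to see the tip on each side and compare.
- **Hold:** the measured tilt stayed between about 0.001 and 0.007 rad from t = 22.2 s to 32.9 s. From 24 s on it was within 0.001 to 0.005 rad, and the top camera agreed within about 1 mrad.
- **Lowering:** the jar side came down at no more than about 0.07 rad/s and met its rest at about 0.01 rad/s. I then eased the lever back along its arc to relaxed and lifted off. The fastest beam motion overall was about 0.08 rad/s, and it never went near the upper stop.
- **Last checks:** the side camera read a tilt of 0.220 rad, which is the rest position, and the lever was back where it started. The top camera read 0.213 rad, but the arm was hiding about a third of the beam, so I trusted the side view.
- **Disagreements:** the side-camera angle read up to about 8 mrad off the top camera, so I corrected it to match. Separate estimates of the index from the pointer, tab and axle ranged from about -0.002 to 0.011 rad; the two-sided pointer comparison that I used gave 0 to 0.005 rad.

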